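Slide the mould insert into its holder and lock it

TASK

Take the wide, flat mould insert (not the narrower, taller block) out of the storage tray, slide it lengthwise into the channel of the slide holder until it is fully home against the stop, and only then turn the holder's lock knob clockwise until it clicks over into the locked position. Leave the other block and the things lying around where they are.

Things in the scene. Friction and masses are not known exactly. Their poses are not given: they have to be found in the camera images.
- insert_center (a point): Centre of the mould insert to be moved: a plain ground-steel block with small vertical bores, 62 mm long (its own y axis), 40 wide (x), 22 high (z up), 0.2 to 0.4 kg; the wide flat one of the two blocks in the tray. The point is at its centre, 11 mm above its underside. It is the same either end first.
- small_insert: The other block in the tray: narrower and taller, 50 mm long (its y) x 28 wide (x) x 28 high; stays in its channel. Origin at the centre of its underside.
- tray: Fixed grey tray, 142 mm (x) x 116 (y), origin at the centre of its underside. Two channels along x, 46 wide, centred at y = +-29; floor 6 mm above the bench. Rails both sides of each channel rise to 32 above the bench, so blocks cannot be gripped by their long sides; about 34 mm is free beyond each end of the long block, up to end lips at x = +-65, 13 high. The blocks may be in either channel.
- holder: Fixed steel slide holder, 88 mm (x) x 92 (y), roof top 47 above the bench; origin at the centre of its underside, -x is where the mouth faces. Channel along x, 42 wide, 25 high (1 mm play each side, 3 in height), floor 14 above the bench, beginning at x = -37; side walls (outer faces y = +-31) begin at x = -31, roof at x = -23; a stop at x = +29 ends it.
- holder_seat (a point): Where the insert's centre is when it is fully home: 2 mm to -x of the holder's origin, 25 mm above the bench; the insert's tail end is then at x = -33 mm, 2 mm proud of the side walls. Axes as the holder's; the insert slides in along +x, lengthwise.
- holder_mouth (a point): Centre of the mouth, in the plane where the side walls begin (31 mm to -x of the holder's origin), 25 mm above the bench. The first 8 mm of the side walls are flared by about 2 mm each.
- knob_body (a joint): Lock knob on the holder's roof, vertical axis. 0 = unlocked (bar along the holder's x), 1.57 = locked (bar along its y); grows clockwise seen from above; stops at both ends. A sprung over-centre strut resists with up to 0.1 N m as far as half way (0.79), then snaps the knob on to the locked end: the click.
- knob_grip (a point): Point to grip on the knob's axis, 73 mm above the bench. The knob is black, its bar 36 mm long, 14 thick, from 53 to 83 mm above the bench, over a disc of 36 mm diameter; axis 20 mm to +x of the holder's origin. The point's own x runs along the bar and turns with it.
- v_block: Bystander, loose: ground steel V-block, 48 x 44 x 36 high, stands left of the holder's mouth (mm). Origin at the centre of its underside.
- spacer_ring: Bystander, loose: flat turned steel ring, 46 diameter, 12 high, lies right of the holder's mouth (mm). Origin at the centre of its underside.
- guide_bush: Bystander, loose: flanged steel bush, 40 diameter, 35 high, stands between tray and robot (mm). Origin at the centre of its underside.
- hex_key: Bystander, loose: dark L-shaped hex key, 47 x 125 x 12 high, lies beside the tray on its far (right) side (mm). Origin at the centre of its underside.
- tape_roll: Bystander, loose: roll of tape lying flat, 100 diameter, 25 high (mm). Origin at the centre of its underside.
- magnetic_base: Bystander, loose: magnet block with a bow knob on top, 58 x 51 x 80 high, stands behind the holder (mm). Origin at the centre of its underside.
- toolmaker_vise: Fixed small steel vise left of the holder, 68 x 188 mm (its long side roughly along the bench's y), 60 mm high; origin at the centre of its underside. A bystander.
- mould_insert: The same mould insert; origin at the centre of its underside.
There are look-alikes about, which are no part of the job. What is shaped like the mould_insert but red is not meant.

How it is judged:
On the way, in this order (a step that is already met when the one before it is completed fails the run):
1. the mould insert is fully home in the holder (horizontal distance between insert_center and holder_seat below 0.004 m and height (world z) of insert_center between 0.022 and 0.029 m and angle between the y axis of insert_center and the x axis of holder_seat, either way round below 0.06 rad), for 0.2 s.
2. the lock knob has clicked over to locked (value of joint knob_body above 1.35 rad), for 0.2 s.
At the end, for the whole second after the job is handed in: The mould insert lies in the holder's channel at rest, its centre within 4 mm of the home position (horizontally), flat on the channel floor (centre 22 to 29 mm above the bench), in line with the channel within 0.06 rad; the lock knob stands beyond 1.35 rad (locked end 1.57) (all of step 1 and value of joint knob_body above 1.35 rad and linear speed of mould_insert below 0.02 m/s); the robot touches nothing.
It fails at once if the small block was moved more than 25 mm (distance of small_insert from where it was at the start of the episode above 0.025 m).
It fails at once if a bystander (V-block, ring, bush, hex key, tape roll or magnet block) was moved more than 20 mm (distance of any of v_block, spacer_ring, guide_bush, hex_key, tape_roll, magnetic_base from where it was at the start of the episode above 0.02 m).
It also fails if it takes over 72 s, if anything falls off the work surface, if the arm or the gripper's body presses on something with over 40 N, if the wrist force passes 120 N, or if a joint passes its speed limit or range.

ROBOT

A 7-joint arm with a two-finger parallel gripper is mounted at the origin on a cart in front of the work surface, level with it; the furniture and walls round the work are solid. World frame = base frame: x ahead of the robot, y to its left, z up, the work surface at z = 0. Lengths are in m, angles in rad, forces in N, time in s.
With the tool pointing down it reaches from about 0.425 to 0.875 m from the base axis. Payload 4.7 kg.
Tool frame: the origin (TCP) lies between the finger pads; the fingertips stand 19 mm ahead of it and the grasp point (between the pads) is the TCP; y points along the fingers, z is the direction in which the jaws open and shut, and the axes are right-handed (so a half turn about y gives the same grasp; the last joint's range is limited). The gripper opens to 87 mm and grips with 3 to 60 N. Pads are 19 mm wide; open, the fingers measure 117 mm over their backs; the gripper's body (75 mm by 190 mm) begins 51 mm behind the grasp point.
Start: joints at [-1.144, 0.321, -0.07, 1.45, 0.023, 1.371, -0.057], TCP at [0.261, 0.595, 0.242] pointing down, gripper open.
Joint ranges: [-2.86, 2.86], [-0.3, 2.09], [-1.38, 1.24], [0.06, 2.45], [-1.56, 4.7], [0.09, 2.05], [-2.69, 2.69]. Speed limits (rad/s): [2.57, 2.57, 3.14, 3.14, 3.14, 3.14, 3.14].

INTERFACE

Orientations are given as a rotation vector (axis times angle).
In Python, from plant import ctrl gives the robot as it stands. The module is installed in compiled form; this text tells all that it offers.
- The arm moves only by the tool jog_arm, never from a script. Its argument "targets" is a list of rows, each a list of 7 numbers: the opening, from 0 (shut) to 1 (fully open), then the shift along the tool's x, y, z in mm, then the turn, a rotation vector about the tool's x, y, z in rad. A call has 1 to 10 rows; each row shifts and turns the commanded pose from where the row before left it, along the tool's axes as they then stand; what a row does not reach is not made up. A row lasts 1/8 s, in which the tool goes at most 62.5 mm and 10.7 degrees, less where a joint would pass 70% of its speed; a pose out of reach is approached as far as the arm can. A call is refused whole if a number of a shift passes 62.5 or a number of a turn 0.188, either way. A call with a gripper value outside its range is refused whole. The fingers move at their own pace and stop on an object; the grip force is fixed at half the most. Time passes only in rows, so rows that do not move let the fingers close. It gives the time, the measured TCP pose, the force and the opening at its end, in the units of the state.
- ctrl.sense(): the state, without advancing time (a new reading comes with each control period).
- ctrl.grab_frame(name): name is "scene" or "top" or "wrist"; returns the picture (400x640x3 uint8, red, green, blue); there is no depth.
- ctrl.camera_model(name): a dict with "fovy" (degrees; the focal length in pixels is half the picture's height over the tangent of half this angle, whatever the lens; pixels are square), "cx", "cy" (the principal point, pixels), "k1" (the pictures are not rectified: a ray, as slopes to the right and down, at radius r is drawn at 1 + k1 r^2 times it, then the intrinsics apply), "R" (3x3) and "t" (3): a world point X has camera coordinates R X + t. Camera axes: x right, y down, z forward; pixel columns grow to the right and rows downward; lengths in m; the calibration is good to about 2 mm. A picture is of the moment at which its call begins: read the wrist's pose just before it. camera_model takes no time and is no camera call; for the wrist camera it gives the pose at the moment of the call.
- ctrl.close_job(): hands the job in, once; it reports no verdict.
The state is a dict: "time_s": time; "joint_pos": joint angles; "dq": joint speeds; "joint_torque": joint torques, N m; "tool_pos": TCP position; "tcp_rot": TCP orientation; "ft_force": force on the tool from outside, world axes, zero at the start; "moment": the same for the moment, N m; "width": finger opening in m.
Only numpy, scipy, OpenCV 4.12 (cv2) and the standard library are available. Lean on these libraries where they do the work, as an engineer would, in place of code of your own. Each camera call takes 0.05 s, during which the arm holds its last target.

## Working session

There is one attempt and no reset: what is moved stays moved. The work goes in short steps, Python scripts to look and compute and a tool call to move; the robot and the scene stay as the last step left them, time stands still between calls to the robot, and variables do not carry over. Pictures are saved under pics/ and viewed, and the job is handed in when it is done.

Besides the shell and the picture viewer there is one more tool, called after "Request:" as name(argument=value, ...) on one line, values as JSON. jog_arm: Moves the arm, as the interface text tells. Its arguments: {"type":"object","properties":{"targets":{"type":"array","items":{"type":"array","items":{"type":"number"}}}},"required":["targets"]}

```bash
mkdir -p pics; ls
python3 - <<'E'
from plant import ctrl
import cv2
s=ctrl.sense();print(s)
for n in("scene","top","wrist"):
    m=ctrl.camera_model(n);print(n,m)
    cv2.imwrite(f"pics/{n}0.png",ctrl.grab_frame(n)[:,:,::-1])
E
```

```text
pics
{'time_s': 0.0, 'joint_pos': array([-1.14390924,  0.32181103, -0.07010931,  1.45165866,  0.02261859,
        1.37079954, -0.056889  ]), 'dq': array([-0.00049991,  0.00110846, -0.00017411, -0.00065411,  0.00134811,
        0.00108225, -0.00063109]), 'joint_torque': array([ 6.15458430e-05, -4.91287315e+01, -4.03723642e-01, -3.12531531e+01,
       -6.38803001e-02,  4.33986972e-02,  1.63577861e-04]), 'tool_pos': array([0.26058712, 0.59491944, 0.24047766]), 'tcp_rot': array([-1.54831892,  0.32403669, -0.32359361]), 'ft_force': array([0.14480718, 0.40746674, 0.06023518]), 'moment': array([-0.00690616, -0.00708068, -0.00528231]), 'width': 0.08695721365188724}
scene {'fovy': 43.50402291819845, 'cx': 329.69460734543753, 'cy': 201.99936487094348, 'k1': -0.061617759333762845, 'R': array([[ 0.6811443 , -0.73207902, -0.01013625],
       [-0.46198387, -0.41901839, -0.78166137],
       [ 0.56799061,  0.53710697, -0.62362069]]), 't': array([-0.46443306,  0.29121402,  1.0410075 ])}
top {'fovy': 49.71083169299544, 'cx': 323.81084393784596, 'cy': 209.55381255167234, 'k1': -0.09480701676800332, 'R': array([[-0.0284701 , -0.99945438,  0.01674507],
       [-0.99291024,  0.02634169, -0.11591105],
       [ 0.11540671, -0.01992635, -0.99311844]]), 't': array([-0.07316012,  0.6037642 ,  1.30219804])}
wrist {'fovy': 58.763816561662445, 'cx': 322.302754897316, 'cy': 205.3488919767071, 'k1': -0.012060306888437922, 'R': array([[ 0.40069485,  0.91621036, -0.00148949],
       [ 0.8827909 , -0.3856431 ,  0.26825291],
       [ 0.24520169, -0.10880246, -0.96334737]]), 't': array([-0.64973208, -0.03405041,  0.38963006])}
```

View pics/scene0.png

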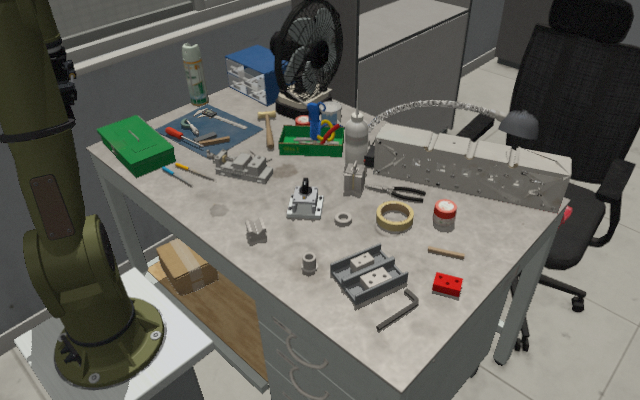

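View pics/top0.png

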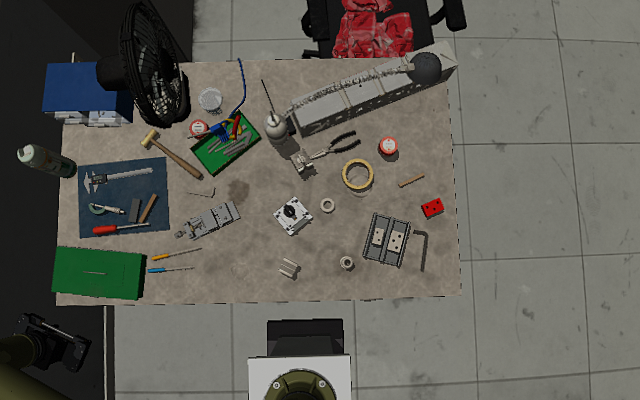

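View pics/wrist0.png

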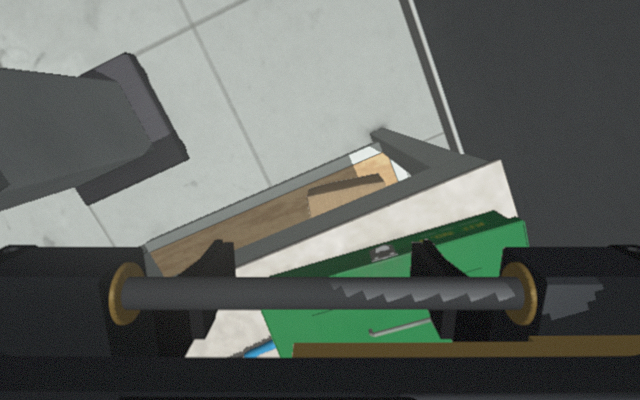

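The pictures show these:
- Scene view: the tray is at (368,275) and the holder with its black knob is at (305,200).
- Top view: the tray is at (386,239) and the holder at (293,215).
- Candidates in the top view: tray block at (396,240), tray block at (377,236), and the red look-alike at (431,208), which is excluded by colour.

Next I'll take close crops to choose between the two tray blocks.

Run:
```python
import cv2,numpy as np
a=cv2.imread("pics/top0.png")[190:290,265:445];b=cv2.imread("pics/scene0.png")[170:335,230:430]
cv2.imwrite("pics/c1.png",cv2.resize(a,None,fx=4.4,fy=4.4,interpolation=cv2.INTER_CUBIC))
cv2.imwrite("pics/c2.png",cv2.resize(b,None,fx=3.6,fy=3.6,interpolation=cv2.INTER_CUBIC))
```

```text
(no output)
```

View pics/c1.png

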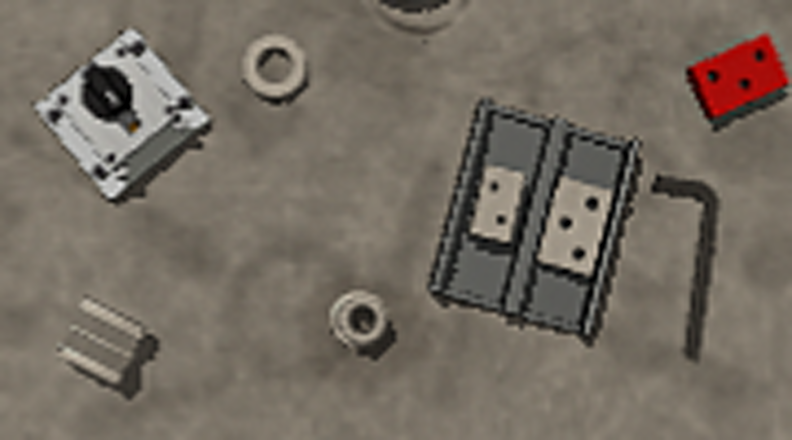

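View pics/c2.png

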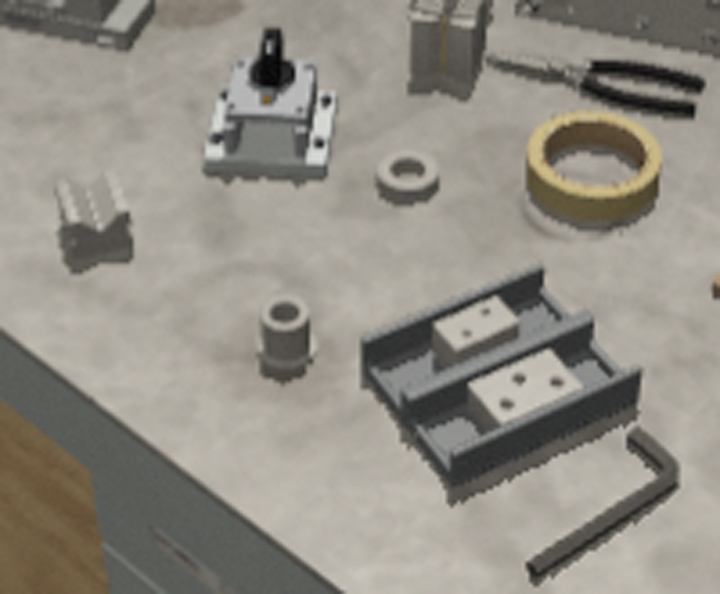

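Choice: the three-bore block in the right-hand channel is wide and flat, at top (396,240) and scene (376,278). The two-bore block at (377,236) is narrower and taller, and the red one is out. Next I'll get rough positions from the top view.

```bash
cat > h.py <<'E'
import numpy as np,cv2
from plant import ctrl
from scipy.spatial.transform import Rotation as Ro
def rays(m,px):
    px=np.atleast_2d(np.array(px,float));f=200/np.tan(np.radians(m["fovy"]/2))
    d=(px-[m["cx"],m["cy"]])/f
    u=d.copy()
    for _ in range(30):u=d/(1+m["k1"]*(u**2).sum(1,keepdims=True))
    r=np.c_[u,np.ones(len(u))]@m["R"]
    return -m["R"].T@m["t"],r
def cast(m,px,z):
    c,r=rays(m,px);return c+r*((z-c[2])/r[:,2])[:,None]
def proj(m,X):
    X=np.atleast_2d(X)@m["R"].T+m["t"];u=X[:,:2]/X[:,2:]
    u=u*(1+m["k1"]*(u**2).sum(1,keepdims=True));f=200/np.tan(np.radians(m["fovy"]/2))
    return u*f+[m["cx"],m["cy"]]
def show():
    s=ctrl.sense();R=Ro.from_rotvec(s["tcp_rot"]).as_matrix()
    print("t",s["time_s"],"p",s["tool_pos"].round(4),"q",s["joint_pos"].round(2),"F",s["ft_force"].round(1),"w",round(s["width"],4));print("R",R.round(3).tolist())
    return s,R
def plan(p,zdir,yaxis=(0,0,-1)):
    """shift in tool axes (mm) and turn about tool axes to reach TCP p, jaw dir zdir"""
    s=ctrl.sense();R=Ro.from_rotvec(s["tcp_rot"]).as_matrix()
    y=np.array(yaxis,float);z=np.array(zdir,float);z/=np.linalg.norm(z)
    best=[]
    for q in (z,-z):
        x=np.cross(y,q);T=np.c_[x,y,q]
        best.append(((Ro.from_matrix(R.T@T)).as_rotvec()))
    d=R.T@(np.array(p)-s["tool_pos"])*1000
    print("shift mm",d.round(1),"turns",[b.round(3).tolist() for b in best])
E
python3 - <<'E'
from h import *
m=ctrl.camera_model("top")
L=lambda x,y:(265+x/4.4,190+y/4.4)
print("insert",cast(m,[L(571,228)],.028))
print("tray corners",cast(m,[L(480,103),L(638,145),L(590,338),L(437,293)],.032))
print("knob",cast(m,[L(106,90)],.083),"roofback/right/front/left",cast(m,[L(132,30),L(210,122),L(115,200),L(37,105)],.01))
print("vblock",cast(m,[L(105,345)],.03),"ring",cast(m,[L(275,68)],.012),"bush",cast(m,[L(360,320)],.035))
m=ctrl.camera_model("wrist");s,R=show();c=-m["R"].T@m["t"]
print("cam in tool",R.T@(c-s["tool_pos"]),"\n",R.T@m["R"].T)
E
```

```text
insert [[ 0.49565151 -0.30752602  0.028     ]]
tray corners [[ 0.58571953 -0.24603108  0.032     ]
 [ 0.55276388 -0.35737628  0.032     ]
 [ 0.4181237  -0.31679584  0.032     ]
 [ 0.45288012 -0.21036936  0.032     ]]
knob [[0.59607359 0.01493097 0.083     ]] roofback/right/front/left [[ 6.47536185e-01 -1.60040736e-04  1.00000000e-02]
 [ 5.79521988e-01 -5.45985557e-02  1.00000000e-02]
 [ 5.25495618e-01  1.45122841e-02  1.00000000e-02]
 [ 5.95052720e-01  6.90271429e-02  1.00000000e-02]]
vblock [[0.42339386 0.02247018 0.03      ]] ring [[ 0.61700114 -0.10223227  0.012     ]] bush [[ 0.43574626 -0.15557165  0.035     ]]
t 0.15 p [0.2606 0.595  0.2407] q [-1.14  0.32 -0.07  1.45  0.02  1.37 -0.06] F [ 0.7 -0.   0.6] w 0.0869
R [[0.916, -0.0, 0.401], [-0.401, -0.001, 0.916], [0.0, -1.0, -0.001]]
cam in tool [-0.07206725 -0.14295127  0.00048244] 
 [[-4.80215063e-04  9.63374048e-01  2.68160796e-01]
 [-2.12017749e-04 -2.68160919e-01  9.63374110e-01]
 [ 9.99999862e-01  4.05771911e-04  3.33027310e-04]]
```

Rough positions, all plausible:
- The insert is at about (0.496,-0.308). The tray edges measure 116 x 141 mm, as they should.
- The holder is at about (0.587,0.007), with its +x at about 38°.

I'll move above the tray.

Request:
jog_arm(targets=[[1, 49, 0, -17, 0, 0, 0], [1, 49, 0, -17, 0, 0, 0], [1, 49, 0, -17, 0, 0, 0], [1, 49, 0, -17, 0, 0, 0], [1, 49, 0, -17, 0, 0, 0], [1, 37, 0, -42, 0, 0, 0], [1, 37, 0, -42, 0, 0, 0], [1, 37, 0, -42, 0, 0, 0], [1, 37, 0, -42, 0, 0, 0], [1, 37, 0, -42, 0, 0, 0]])

```text
time_s: 1.4
tool_pos: [0.5365, 0.1509, 0.2415]
tcp_rot: [-1.546, 0.324, -0.324]
ft_force: [1.0, -0.1, -1.4]
width: 0.0875
```

Request:
jog_arm(targets=[[1, 37, 0, -42, 0, 0, 0], [1, 14, 0, -49, 0, 0, 0], [1, 14, 0, -49, 0, 0, 0], [1, 14, 0, -49, 0, 0, 0], [1, 14, 0, -49, 0, 0, 0], [1, 14, 0, -49, 0, 0, 0], [1, 14, 0, -49, 0, 0, 0], [1, 14, 0, -49, 0, 0, 0], [1, 14, 0, -49, 0, 0, 0]])

```text
time_s: 2.52
tool_pos: [0.4983, -0.306, 0.2414]
tcp_rot: [-1.546, 0.323, -0.324]
ft_force: [0.5, 0.4, 0.5]
width: 0.0869
```

Request:
jog_arm(targets=[[1, 0, 0, 0, 0, 0.173, 0], [1, 0, 0, 0, 0, 0.173, 0], [1, 0, 0, 0, 0, 0.173, 0], [1, 0, 0, 0, 0, 0.173, 0], [1, 0, 0, 0, 0, 0.173, 0], [1, 0, 0, 0, 0, 0, 0], [1, 0, 0, 0, 0, 0, 0]])

```text
time_s: 3.4
tool_pos: [0.4987, -0.3045, 0.2414]
tcp_rot: [-1.335, 0.989, -0.988]
ft_force: [-1.1, -0.0, 0.7]
width: 0.0873
```

Run:
```python
from h import *
show();m=ctrl.camera_model("wrist")
im=ctrl.grab_frame("wrist")
np.savez("w1.npz",im=im,**m)
cv2.imwrite("pics/w1.png",im[:,:,::-1])
```

```text
t 3.4 p [ 0.4987 -0.3045  0.2414] q [-0.12  0.21  0.72  1.64 -0.14  1.34  0.92] F [-1.1 -0.   0.7] w 0.0873
R [[0.292, -0.0, 0.956], [-0.956, 0.0, 0.292], [-0.0, -1.0, -0.0]]
```

View pics/w1.png

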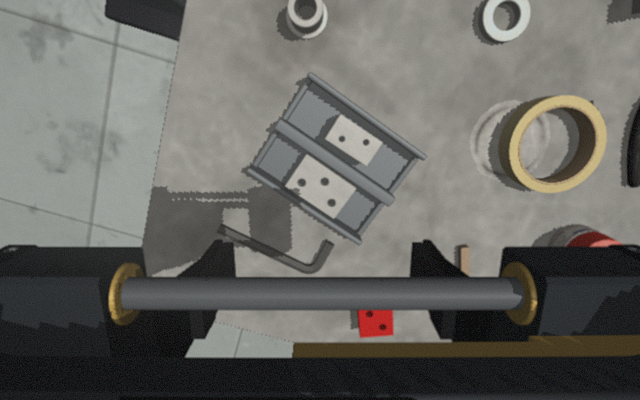

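The insert's top face (three bores) is at about (321,188), and the narrower two-bore block is at (354,139). My tray angle had the wrong sign: the tray axis is at about -17°. I'll measure the insert's face.

```bash
cat >> h.py <<'E'
def blob(im,m,seed,z,lo=150,box=80,out=None):
    """bright contour round seed -> min-area rectangle corners cast on z"""
    g=cv2.cvtColor(im,cv2.COLOR_RGB2GRAY);k=np.zeros_like(g);x,y=map(int,seed)
    k[max(0,y-box):y+box,max(0,x-box):x+box]=1
    b=((g>lo)*k).astype(np.uint8)
    b=cv2.morphologyEx(b,cv2.MORPH_OPEN,np.ones((3,3)))
    cs,_=cv2.findContours(b,cv2.RETR_EXTERNAL,cv2.CHAIN_APPROX_NONE)
    c=[c for c in cs if cv2.pointPolygonTest(c,(float(x),float(y)),True)>-4]
    c=max(c,key=cv2.contourArea)
    P=cast(m,c[:,0,:],z)[:,:2]
    (cx,cy),(w,h),a=cv2.minAreaRect((P*1000).astype(np.float32))
    if w<h:a,w,h=a+90,h,w
    print("centre",cx,cy,"size",w,h,"angle long",a)
    if out:
        v=im.copy();cv2.drawContours(v,[c],-1,(255,0,0),1)
        v=v[max(0,y-box):y+box,max(0,x-box):x+box]
        cv2.imwrite(out,cv2.resize(v[:,:,::-1],(600,600),interpolation=cv2.INTER_NEAREST))
    return cx/1000,cy/1000,a
E
python3 - <<'E'
from h import *
d=np.load("w1.npz");m={k:d[k] for k in d.files if k!="im"};im=d["im"]
g=cv2.cvtColor(im,cv2.COLOR_RGB2GRAY);print(g[170:200:5,280:360:8])
blob(im,m,(330,195),.028,150,60,"pics/b1.png")
print("lip/rail corners",cast(m,[(310,75),(425,157),(360,241),(247,170)],.032))
E
```

```text
[[119  88 173 176 175 177 180  92 125 132]
 [116  73 175 179 177 174 180 169 108 125]
 [112 114 174  96 177 145 113 181 151 111]
 [ 68 179 181 109 179 179 168 172 173 127]
 [ 80  55 103 176 176 178 180 170 172 181]
 [ 80  79  63 174 176 175 178 174 169 130]]
centre 500.02984619140625 -310.8722229003906 size 61.289894104003906 39.364444732666016 angle long 162.19500732421875
lip/rail corners [[ 0.45928962 -0.21036181  0.032     ]
 [ 0.59029326 -0.25059743  0.032     ]
 [ 0.55693597 -0.35388901  0.032     ]
 [ 0.4243464  -0.31493888  0.032     ]]
```

View pics/b1.png

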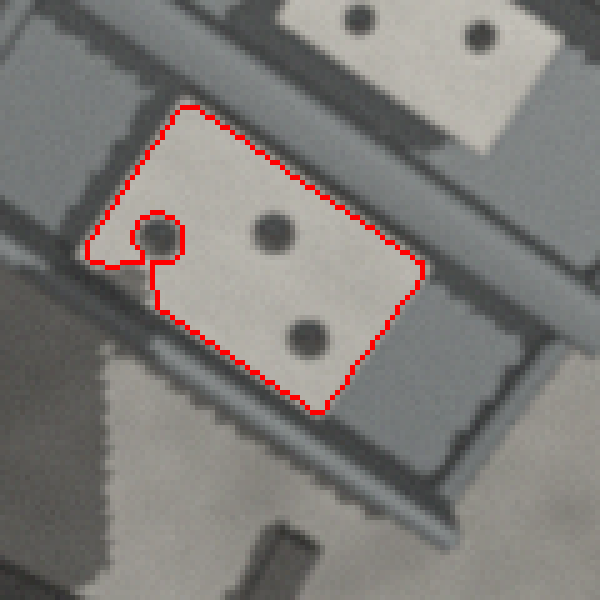

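The rectangle measures 61.3 x 39.4 mm (true 62 x 40). Its centre is (0.500,-0.311) and its long axis is at -17.6°. The tray corners agree on both centring and channel. I'll turn, centre and descend.

Request:
jog_arm(targets=[[1, 0, 0, 0, 0, 0.151, 0], [1, 0, 0, 0, 0, 0.151, 0], [1, 0, 0, 0, 0, 0.151, 0], [1, 0, 0, 0, 0, 0.151, 0], [1, 6, 40, 3, 0, 0, 0], [1, 0, 50, 0, 0, 0, 0], [1, 0, 40, 0, 0, 0, 0], [1, 0, 0, 0, 0, 0, 0]])

```text
time_s: 4.45
tool_pos: [0.4976, -0.3099, 0.1087]
tcp_rot: [-1.05, 1.439, -1.429]
ft_force: [-0.4, -0.3, 0.7]
width: 0.0871
```

Run:
```python
from h import *
show();m=ctrl.camera_model("wrist")
a=np.radians(-17.6);plan((.500,-.3109,.028),(np.cos(a),np.sin(a),0))
im=ctrl.grab_frame("wrist")
cv2.imwrite("pics/w2.png",im[:,:,::-1])
```

```text
t 4.45 p [ 0.4976 -0.3099  0.1087] q [-0.12  0.36  0.75  1.79 -0.27  1.11  0.42] F [-0.4 -0.3  0.7] w 0.0871
R [[-0.305, -0.006, 0.952], [-0.952, 0.002, -0.305], [-0.0, -1.0, -0.007]]
shift mm [ 0.3 80.7  3.1] turns [[0.007, -0.003, -0.0], [0.001, 3.139, 0.01]]
```

View pics/w2.png

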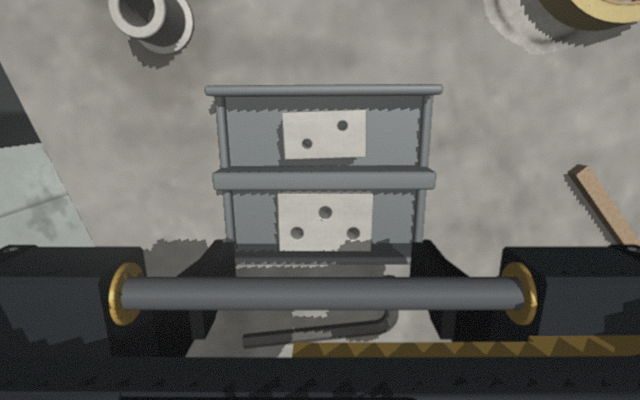

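The block is square to the jaws and centred at column 325, so I'll lower and grip.

Request:
jog_arm(targets=[[1, 0, 35, 3, 0, 0, 0], [1, 0, 30, 0, 0, 0, 0], [1, 0, 15.5, 0, 0, 0, 0], [1, 0, 0, 0, 0, 0, 0], [0.5, 0, 0, 0, 0, 0, 0], [0.5, 0, 0, 0, 0, 0, 0], [0.5, 0, 0, 0, 0, 0, 0], [0.5, 0, 0, 0, 0, 0, 0]])

```text
time_s: 5.5
tool_pos: [0.5021, -0.3121, 0.0315]
tcp_rot: [-1.046, 1.435, -1.434]
ft_force: [-3.3, 0.8, 4.2]
width: 0.0619
```

Request:
jog_arm(targets=[[0.5, 0, 0, 0, 0, 0, 0], [0.5, 0, -20, 0, 0, 0, 0], [0.5, 0, -40, 0, 0, 0, 0], [0.5, 0, -50, 0, 0, 0, 0], [0.5, 0, -40, 0, 0, 0, 0], [0.5, 0, 0, 0, 0, 0, 0]])

```text
time_s: 6.25
tool_pos: [0.5049, -0.3138, 0.1856]
tcp_rot: [-1.04, 1.427, -1.44]
ft_force: [0.4, -0.3, -2.9]
width: 0.0617
```

Run:
```python
from h import *
show()
a=np.radians(38);plan((.46,-.093,.14),(np.cos(a),np.sin(a),0))
im=ctrl.grab_frame("wrist")
cv2.imwrite("pics/w3.png",im[:,:,::-1])
```

```text
t 6.25 p [ 0.5049 -0.3138  0.1856] q [-0.15  0.29  0.79  1.7  -0.22  1.23  0.38] F [ 0.4 -0.3 -2.9] w 0.0617
R [[-0.306, 0.008, 0.952], [-0.952, -0.003, -0.306], [0.0, -1.0, 0.009]]
shift mm [-196.5   44.6 -110.7] turns [[-0.008, -0.974, 0.005], [-0.005, 2.167, -0.009]]
```

View pics/w3.png

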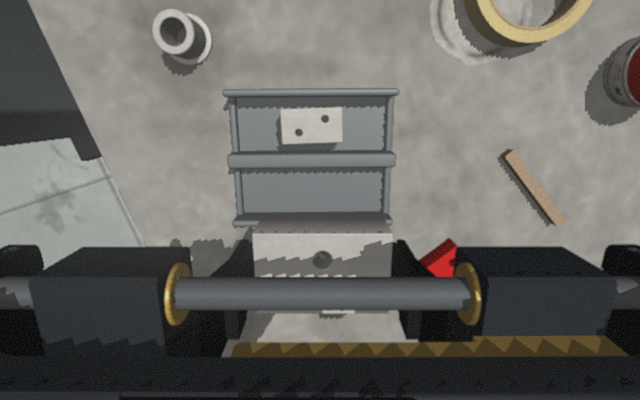

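Request:
jog_arm(targets=[[0.5, -46, 0, -18, 0, 0, 0], [0.5, -46, 0, -18, 0, 0, 0], [0.5, -46, 0, -18, 0, 0, 0], [0.5, -46, 0, -17, 0, 0, 0], [0.5, -46, 0, -17, 0, 0, 0], [0.5, 0, 0, 0, 0, -0.162, 0], [0.5, 0, 0, 0, 0, -0.162, 0], [0.5, 0, 0, 0, 0, -0.162, 0], [0.5, 0, 0, 0, 0, -0.162, 0], [0.5, 0, 0, 0, 0, -0.162, 0]])

```text
time_s: 7.55
tool_pos: [0.488, -0.0661, 0.1795]
tcp_rot: [-1.408, 0.832, -0.829]
ft_force: [-0.0, 0.4, -2.2]
width: 0.0617
```

Request:
jog_arm(targets=[[0.5, 0, 0, 0, 0, -0.162, 0], [0.5, 0, 0, 0, 0, 0, 0], [0.5, 0, 0, 0, 0, 0, 0]])

```text
time_s: 7.92
tool_pos: [0.4887, -0.0662, 0.1803]
tcp_rot: [-1.452, 0.713, -0.711]
ft_force: [0.5, 0.1, -3.0]
width: 0.0617
```

Run:
```python
from h import *
show()
a=np.radians(38);plan((.491,-.068,.0275),(np.cos(a),np.sin(a),0))
m=ctrl.camera_model("wrist");im=ctrl.grab_frame("wrist");np.savez("w4.npz",im=im,**m)
cv2.imwrite("pics/w4.png",im[:,:,::-1])
```

```text
t 7.925 p [ 0.4887 -0.0662  0.1803] q [-0.53  0.02  0.63  1.93 -0.01  1.2   0.75] F [ 0.5  0.1 -3. ] w 0.0617
R [[0.612, -0.001, 0.791], [-0.791, -0.0, 0.612], [-0.001, -1.0, -0.001]]
shift mm [  3.  152.8   0.9] turns [[0.001, -0.005, -0.001], [0.001, 3.137, 0.002]]
```

View pics/w4.png

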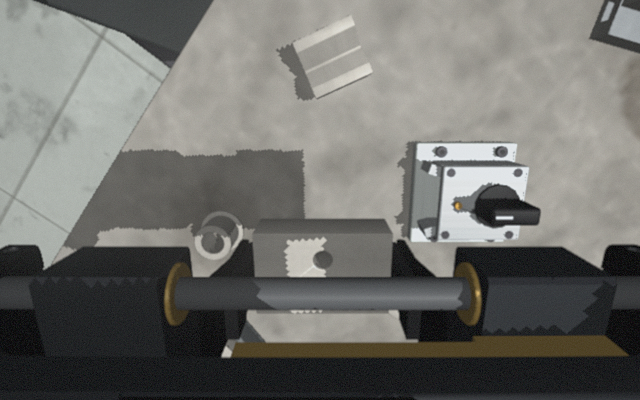

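The insert is held at (322,260), and the holder's left (mouth) edge at (410,190) is nearly square to the tool. I'll set the insert down in front of the mouth to regrip it by its sides.

Request:
jog_arm(targets=[[0.5, 3, 40, 1, 0, 0, 0], [0.5, 0, 50, 0, 0, 0, 0], [0.5, 0, 40, 0, 0, 0, 0], [0.5, 0, 16, 0, 0, 0, 0], [0.5, 0, 5, 0, 0, 0, 0], [0.5, 0, 0, 0, 0, 0, 0], [0.5, 0, 0, 0, 0, 0, 0]])

```text
time_s: 8.85
tool_pos: [0.4932, -0.068, 0.0315]
tcp_rot: [-1.45, 0.708, -0.712]
ft_force: [0.6, 0.5, -2.0]
width: 0.0621
```

Request:
jog_arm(targets=[[0.5, 0, 3, 0, 0, 0, 0], [0.5, 0, 2, 0, 0, 0, 0], [0.5, 0, 0, 0, 0, 0, 0]])

```text
time_s: 9.22
tool_pos: [0.4921, -0.0679, 0.0255]
tcp_rot: [-1.451, 0.71, -0.71]
ft_force: [-0.2, 0.1, 1.6]
width: 0.0618
```

Request:
jog_arm(targets=[[1, 0, 0, 0, 0, 0, 0], [1, 0, 0, 0, 0, 0, 0], [1, 0, 0, 0, 0, 0, 0], [1, 0, -40, 0, 0, 0, 0], [1, 0, -60, 0, 0, 0, 0], [1, 0, -60, 0, 0, 0, 0], [1, 0, -40, 0, 0, -0.175, 0], [1, 0, 0, 0, 0, -0.175, 0], [1, 0, 0, 0, 0, -0.175, 0], [1, 0, 0, 0, 0, -0.175, 0]])

```text
time_s: 10.48
tool_pos: [0.4918, -0.0681, 0.2251]
tcp_rot: [-1.564, 0.16, -0.16]
ft_force: [0.2, 0.9, 1.2]
width: 0.0873
```

Request:
jog_arm(targets=[[1, 0, 0, 0, 0, -0.175, 0], [1, 0, 0, 0, 0, -0.175, 0], [1, 0, 0, 0, 0, -0.175, 0], [1, 0, 0, 0, 0, -0.175, 0], [1, 0, 0, 0, 0, -0.17, 0], [1, 0, 0, 0, 0, 0, 0], [1, 0, 0, 0, 0, 0, 0]])

```text
time_s: 11.35
tool_pos: [0.4918, -0.0681, 0.225]
tcp_rot: [-1.509, -0.515, 0.515]
ft_force: [-0.4, 0.4, -0.6]
width: 0.0868
```

Run:
```python
from h import *
show()
m=ctrl.camera_model("wrist");im=ctrl.grab_frame("wrist");np.savez("w5.npz",im=im,**m)
cv2.imwrite("pics/w5.png",im[:,:,::-1])
```

```text
t 11.35 p [ 0.4918 -0.0681  0.225 ] q [-0.58 -0.02  0.66  1.87  0.01  1.29  2.31] F [-0.4  0.4 -0.6] w 0.0868
R [[0.792, 0.0, -0.611], [0.611, 0.0, 0.792], [0.0, -1.0, 0.0]]
```

View pics/w5.png

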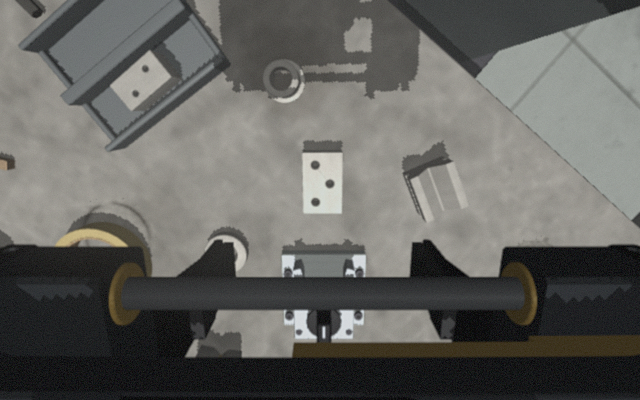

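The insert stands at (322,180), with the holder's mouth below it at (323,255), partly hidden by the fingers. I'll shift forward to see the holder.

Request:
jog_arm(targets=[[1, 50, 0, 0, 0, 0, 0], [1, 50, 0, 0, 0, 0, 0], [1, 0, 0, 0, 0, 0, 0], [1, 0, 0, 0, 0, 0, 0]])

```text
time_s: 11.9
tool_pos: [0.5704, -0.0074, 0.2247]
tcp_rot: [-1.509, -0.515, 0.517]
ft_force: [0.6, -0.7, -0.9]
width: 0.0868
```

Run:
```python
from h import *
show()
m=ctrl.camera_model("wrist");im=ctrl.grab_frame("wrist");np.savez("w6.npz",im=im,**m)
c=im[40:260,200:460]
cv2.imwrite("pics/w6.png",cv2.resize(c[:,:,::-1],None,fx=2.7,fy=2.7,interpolation=cv2.INTER_CUBIC))
```

```text
t 11.9 p [ 0.5704 -0.0074  0.2247] q [-0.6   0.18  0.64  1.7  -0.11  1.3   2.29] F [ 0.6 -0.7 -0.9] w 0.0868
R [[0.791, -0.001, -0.612], [0.612, -0.001, 0.791], [-0.002, -1.0, -0.0]]
```

View pics/w6.png

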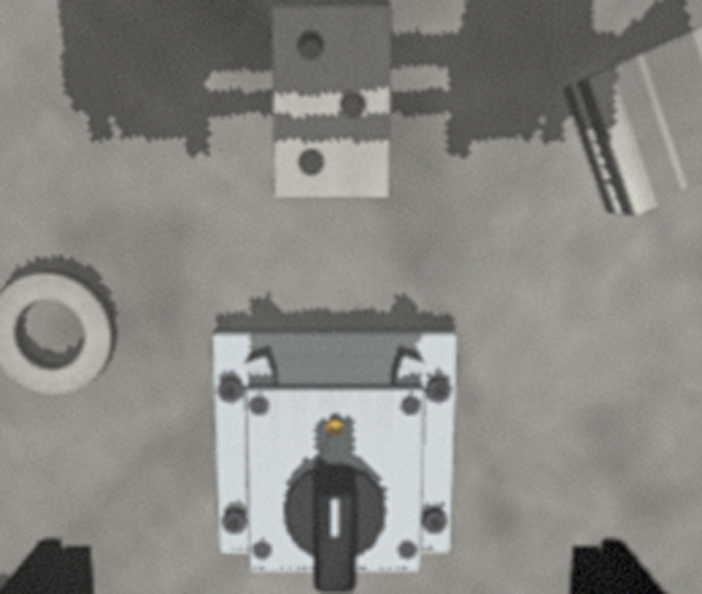

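The holder stands square in the crop, with the roof front edge at y≈388 (x 247 to 421) and the base front edge at y≈332 (x 213 to 456). The insert above it is at (331,100). I'll measure both.

Run:
```python
from h import *
d=np.load("w6.npz");m={k:d[k] for k in d.files if k!="im"};im=d["im"]
L=lambda p:(200+(p[0]+.5)/2.7-.5,40+(p[1]+.5)/2.7-.5)
c=cast(m,[L(p) for p in[(247,388),(421,388),(418,571),(250,571)]],.047)
print(c.round(4));C=c[:,:2]
def rep(n,a,b):v=b-a;print(n,np.linalg.norm(v)*1000,np.degrees(np.arctan2(v[1],v[0])))
rep("front",C[0],C[1]);rep("left",C[0],C[3]);rep("right",C[1],C[2])
for z in(.012,.014):
  b=cast(m,[L(p) for p in[(213,332),(456,332)]],z)[:,:2];rep("base%g"%z,b[0],b[1]);print(b.mean(0))
# orientation from front edges averages
u=(C[1]-C[0]);u/=np.linalg.norm(u);x=np.array([u[1],-u[0]])
fm=(C[0]+C[1])/2;print("roof front mid",fm,"xdir",np.degrees(np.arctan2(x[1],x[0])),"origin",fm+.023*x,"roof length",(C[2:].mean(0)-fm)@x)
k=cast(m,[L((334,520))],.083)[0];print("knob?",k, "knob expected", fm+.043*x)
k=cast(m,[L((334,427))],.047)[0];print("dot",k,(k[:2]-fm)@x,(k[:2]-fm)@u)
d=np.load("w5.npz");m={k:d[k] for k in d.files if k!="im"}
blob(d["im"],m,(330,200),.022,140,60,"pics/b2.png")
```

```text
[[ 0.5851 -0.0334  0.047 ]
 [ 0.5487  0.0135  0.047 ]
 [ 0.6014  0.0552  0.047 ]
 [ 0.6385  0.0074  0.047 ]]
front 59.36479442338843 127.79158311572066
left 67.18599346205701 37.36214664663773
right 67.17960180954057 38.29873530890044
base0.012 90.53605079064711 127.78973856903062
[ 0.55573599 -0.01824188]
base0.014 90.02702365836137 127.78973856903056
[ 0.55550065 -0.0184318 ]
roof front mid [ 0.56687937 -0.00992535] xdir 37.791583115720655 origin [0.585055   0.00416884] roof length 0.06718053822759766
knob? [0.59439151 0.01133504 0.083     ] knob expected [0.6008599  0.01642466]
dot [ 0.57771955 -0.00150586  0.047     ] 0.01372578218253535 1.068965250262849e-05
centre 505.56231689453125 -49.370018005371094 size 125.09712982177734 122.540771484375 angle long 39.55595016479492
```

View pics/b2.png

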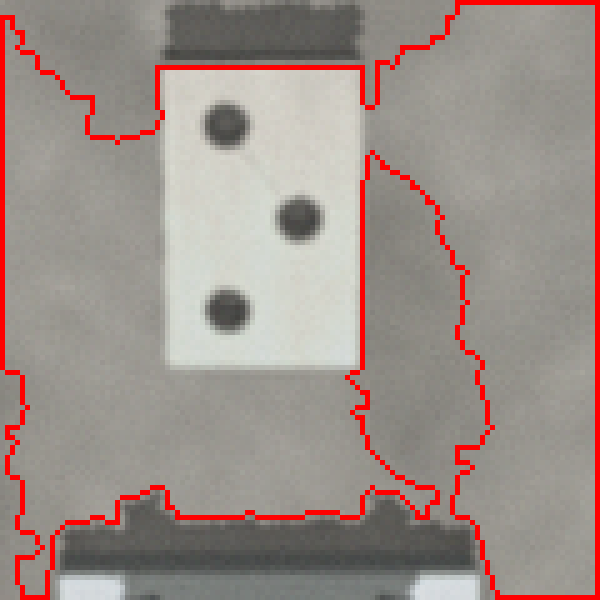

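Run:
```python
from h import *
d=np.load("w5.npz");m={k:d[k] for k in d.files if k!="im"}
x,y,a=blob(d["im"],m,(330,200),.022,175,60,"pics/b3.png")
al=np.radians(37.9);X=np.array([np.cos(al),np.sin(al)]);Y=np.array([-X[1],X[0]])
O=np.array([.585,.0043])
for n,p in(("insert cam",(x,y)),("TCP at release",(.4921,-.0679)),("tcp w5",(.4918,-.0681))):print(n,((np.array(p)-O)@X*1000).round(1),((np.array(p)-O)@Y*1000).round(1))
# target TCP for grip: 20 mm behind insert centre
p=np.array([x,y])-.021*X;print(p);plan((*p,.028),(*Y,0))
# holder lateral seen in w5 : base front corners (59,570),(482,570) in b2 crop
o=(330-60,200-60);pp=[(o[0]+59/5,o[1]+572/5),(o[0]+482/5,o[1]+572/5)]
b=cast(m,pp,.013)[:,:2];v=b[1]-b[0];print("base front w5",b.mean(0),(b.mean(0)-O)@X*1000,(b.mean(0)-O)@Y*1000,np.linalg.norm(v)*1000,np.degrees(np.arctan2(v[1],v[0]))-90)
```

```text
centre 493.9581298828125 -68.10826110839844 size 61.18655014038086 38.62019729614258 angle long 38.198482513427734
insert cam -116.3 -1.2
TCP at release -117.7 0.1
tcp w5 -118.0 0.1
[ 0.47738736 -0.08100825]
shift mm [-118.   197.    -1.1] turns [[0.0, -0.003, -0.001], [0.001, 3.138, 0.0]]
base front w5 [ 0.55558106 -0.01733221] -36.502366801963 1.0019859911343023 91.3030659287117 37.69863756299067
```

Request:
jog_arm(targets=[[1, -60, 0, -1, 0, 0, 0], [1, -58, 30, 0, 0, 0, 0], [1, 0, 55, 0, 0, 0, 0], [1, 0, 55, 0, 0, 0, 0], [1, 0, 35, 0, 0, 0, 0], [1, 0, 22, 0, 0, 0, 0], [1, 0, 0, 0, 0, 0, 0], [1, 0, 0, 0, 0, 0, 0]])

```text
time_s: 12.95
tool_pos: [0.4807, -0.0789, 0.0306]
tcp_rot: [-1.509, -0.517, 0.514]
ft_force: [0.9, 0.4, 0.4]
width: 0.0873
```

Request:
jog_arm(targets=[[1, -4, 6, 0, 0, 0, 0], [1, 0, 0, 0, 0, 0, 0], [1, 0, 0, 0, 0, 0, 0]])

```text
time_s: 13.32
tool_pos: [0.4772, -0.0808, 0.0237]
tcp_rot: [-1.508, -0.517, 0.516]
ft_force: [0.9, -0.1, -0.3]
width: 0.0872
```

Run:
```python
from h import *
show();im=ctrl.grab_frame("wrist");cv2.imwrite("pics/w7.png",im[:,:,::-1])
```

```text
t 13.325 p [ 0.4772 -0.0808  0.0237] q [-0.51  0.24  0.68  2.1  -0.2   0.87  2.52] F [ 0.9 -0.1 -0.3] w 0.0872
R [[0.79, 0.001, -0.613], [0.613, 0.0, 0.79], [0.001, -1.0, -0.0]]
```

View pics/w7.png

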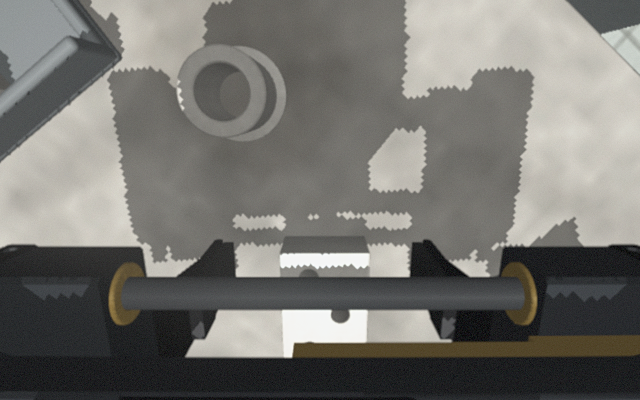

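The insert's tail is at (325,250), between the jaws, so I'll close and lift.

Request:
jog_arm(targets=[[0.2, 0, 0, 0, 0, 0, 0], [0.2, 0, 0, 0, 0, 0, 0], [0.2, 0, 0, 0, 0, 0, 0], [0.2, 0, 0, 0, 0, 0, 0], [0.2, 0, 0, 0, 0, 0, 0], [0.2, 0, -12, 0, 0, 0, 0], [0.2, 0, -12, 0, 0, 0, 0], [0.2, 0, 0, 0, 0, 0, 0], [0.2, 0, 0, 0, 0, 0, 0]])

```text
time_s: 14.5
tool_pos: [0.4769, -0.0806, 0.0474]
tcp_rot: [-1.508, -0.517, 0.517]
ft_force: [-0.3, 0.1, -3.6]
width: 0.0399
```

Run:
```python
from h import *
show();m=ctrl.camera_model("scene")
im=ctrl.grab_frame("scene");c=im[150:310,220:380];cv2.imwrite("pics/s8.png",cv2.resize(c[:,:,::-1],None,fx=3.7,fy=3.7,interpolation=cv2.INTER_CUBIC))
im=ctrl.grab_frame("wrist");cv2.imwrite("pics/w8.png",im[:,:,::-1])
```

```text
t 14.5 p [ 0.4769 -0.0806  0.0474] q [-0.53  0.19  0.7   2.08 -0.16  0.91  2.48] F [-0.3  0.1 -3.6] w 0.0399
R [[0.79, 0.0, -0.613], [0.613, 0.0, 0.79], [0.0, -1.0, 0.0]]
```

View pics/s8.png

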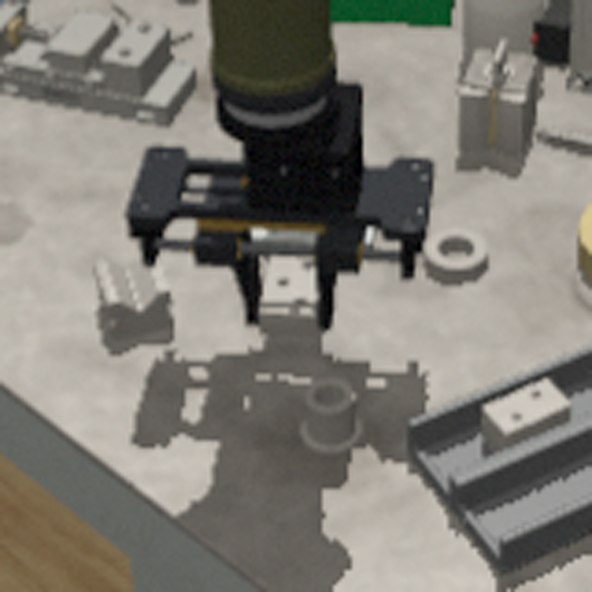

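View pics/w8.png

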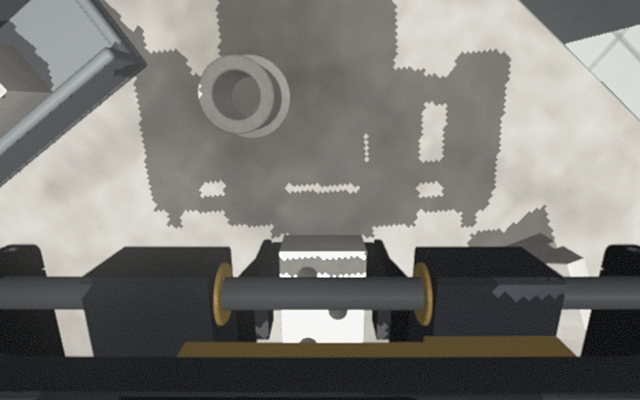

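Gripped at 39.9 mm width and level, with the insert between the fingers at (323,255). I'll check the camera's lateral bias against the jaws, using the insert's tail edge.

Run:
```python
from h import *
m=ctrl.camera_model("wrist");s,R=show();im=cv2.imread("pics/w8.png")
g=im.mean(2);print(g[256,270:290].round(),g[256,358:376].round());print(g[225:262,310].round())
al=np.radians(37.8);X=np.array([np.cos(al),np.sin(al)]);Y=np.array([-X[1],X[0]])
for r in(252,258):
  c=cast(m,[(279,r),(367,r)],.0457)[:,:2];print(np.linalg.norm(c[1]-c[0]),((c.mean(0)-s["tool_pos"][:2])@Y*1000),((c.mean(0)-s["tool_pos"][:2])@X*1000))
```

```text
t 14.6 p [ 0.4767 -0.0807  0.0471] q [-0.53  0.19  0.7   2.08 -0.16  0.91  2.48] F [ 0.1 -0.7 -2.4] w 0.0397
R [[0.79, -0.001, -0.613], [0.613, 0.0, 0.79], [-0.0, -1.0, 0.0]]
[ 52.  49.  53.  54.  48.  54.  51.  49.  84. 192. 254. 251. 247. 246.
 246. 247. 247. 246. 248. 247.] [219. 250. 250. 248. 247. 248. 252. 236. 137.  53.  33.  36.  40.  35.
  37.  40.  40.  27.]
[119. 119. 120. 120. 118. 120. 119. 119. 120. 114.  92.  90.  90.  91.
  94.  91.  93.  93.  96.  95.  97. 100.  99.  98.  95. 111. 191. 249.
 249. 247. 249. 242. 198. 150. 144. 141. 143.]
0.03853468868027222 -0.4300299052320205 -10.875046805348784
0.03872564419611449 -0.425472291842384 -8.029629270372379
```

The camera reads about 0.4 mm low laterally. The holder axis is about 1 to 2 mm to tool +z of the TCP line, so I'll correct by 1.7 mm, lower to channel height and advance to just before the mouth.

Request:
jog_arm(targets=[[0.2, 15, 0, 1.7, 0, 0, 0], [0.2, 20, 7.5, 0, 0, 0, 0], [0.2, 5, 0, 0, 0, 0, 0], [0.2, 0, 0, 0, 0, 0, 0], [0.2, 0, 0, 0, 0, 0, 0]])

```text
time_s: 15.22
tool_pos: [0.5071, -0.0554, 0.0399]
tcp_rot: [-1.508, -0.516, 0.517]
ft_force: [0.1, -0.0, -2.8]
width: 0.0398
```

```bash
cat >> h.py <<'E'
def hf():
    s=ctrl.sense();al=np.radians(37.8);X=np.array([np.cos(al),np.sin(al)]);Y=np.array([-X[1],X[0]])
    d=s["tool_pos"][:2]-[.585,.0043]
    F=s["ft_force"];z=Ro.from_rotvec(s["tcp_rot"]).as_matrix()[:,2]
    print("TCP holder frame mm x,y,z",(d@X*1000).round(2),(d@Y*1000).round(2),(s["tool_pos"][2]*1000).round(2),"Fx,y,z",(F[:2]@X).round(1),(F[:2]@Y).round(1),F[2].round(1),"jaw err deg",np.degrees(np.arctan2(z[1],z[0]))-127.8,"w",s["width"],"t",s["time_s"])
E
python3 - <<'E'
from h import *
show();hf()
im=ctrl.grab_frame("scene");c=im[150:270,250:370];cv2.imwrite("pics/s9.png",cv2.resize(c[:,:,::-1],None,fx=4.9,fy=4.9,interpolation=cv2.INTER_CUBIC))
im=ctrl.grab_frame("top");c=im[180:260,260:360];cv2.imwrite("pics/t9.png",cv2.resize(c[:,:,::-1],None,fx=6,fy=6,interpolation=cv2.INTER_CUBIC))
E
```

```text
t 15.225 p [ 0.5071 -0.0554  0.0399] q [-0.54  0.27  0.67  2.03 -0.21  0.91  2.47] F [ 0.1 -0.  -2.8] w 0.0398
R [[0.79, -0.0, -0.613], [0.613, -0.0, 0.79], [-0.0, -1.0, 0.0]]
TCP holder frame mm x,y,z -98.13 0.53 39.86 Fx,y,z 0.1 -0.1 -2.8 jaw err deg -0.011020848797542726 w 0.039829085367470984 t 15.225
```

View pics/s9.png

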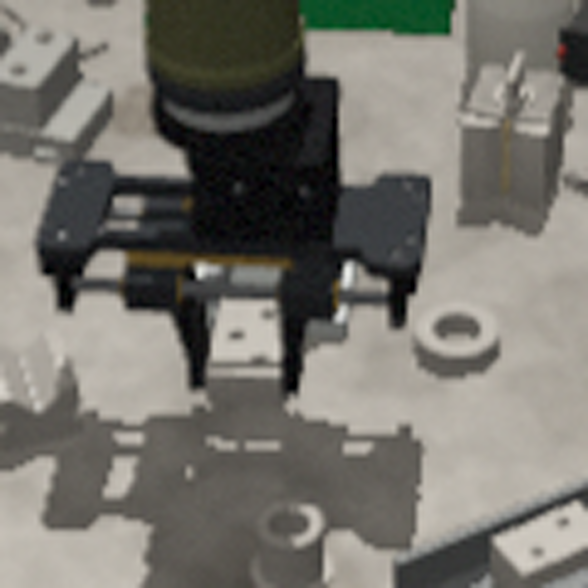

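View pics/t9.png

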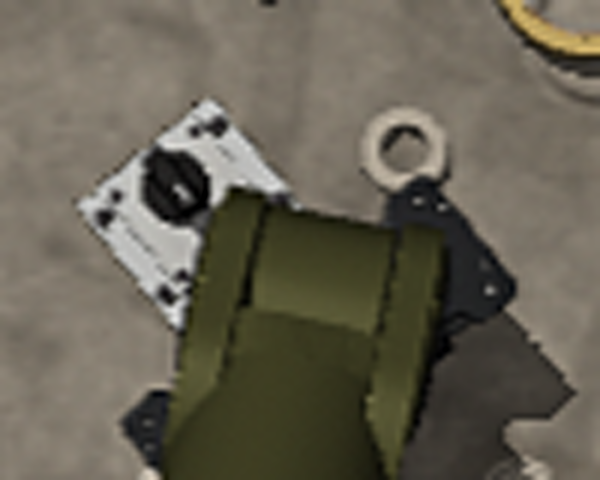

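Advancing into the mouth in small rows.

Request:
jog_arm(targets=[[0.2, 5, 0.7, 0, 0, 0, 0], [0.2, 5, 0, 0, 0, 0, 0], [0.2, 4, 0, 0, 0, 0, 0], [0.2, 4, 0, 0, 0, 0, 0], [0.2, 0, 0, 0, 0, 0, 0]])

```text
time_s: 15.95
tool_pos: [0.5142, -0.05, 0.0374]
tcp_rot: [-1.509, -0.501, 0.528]
ft_force: [-16.5, -12.4, 8.4]
width: 0.0397
```

Run:
```python
from h import *
hf()
```

```text
TCP holder frame mm x,y,z -89.22 0.55 37.42 Fx,y,z -20.7 0.3 8.4 jaw err deg -0.1517954938465067 w 0.039690740691499055 t 15.95
```

Contact came at the holder's front edge (head at x≈-38, Fx -21 N), so the nose is too low. I'll back off and raise it.

Request:
jog_arm(targets=[[0.2, -10, 0, 0, 0, 0, 0], [0.2, -5, -3, 0, 0, 0, 0], [0.2, -5, 0, 0, 0, 0, 0], [0.2, 0, 0, 0, 0, 0, 0], [0.2, 0, 0, 0, 0, 0, 0]])

```text
time_s: 16.58
tool_pos: [0.5064, -0.0557, 0.0423]
tcp_rot: [-1.508, -0.518, 0.517]
ft_force: [0.0, 1.1, -2.2]
width: 0.0402
```

Run:
```python
from h import *
hf();show()
im=ctrl.grab_frame("scene");c=im[190:250,270:350];cv2.imwrite("pics/s10.png",cv2.resize(c[:,:,::-1],None,fx=9,fy=9,interpolation=cv2.INTER_CUBIC))
im=ctrl.grab_frame("wrist");cv2.imwrite("pics/w10.png",im[:,:,::-1])
```

```text
TCP holder frame mm x,y,z -98.87 0.76 42.3 Fx,y,z 0.7 0.9 -2.2 jaw err deg 0.063469670814996 w 0.04015218373270367 t 16.575
t 16.575 p [ 0.5064 -0.0557  0.0423] q [-0.54  0.26  0.67  2.03 -0.2   0.92  2.46] F [ 0.   1.1 -2.2] w 0.0402
R [[0.789, 0.001, -0.614], [0.614, 0.0, 0.789], [0.001, -1.0, -0.0]]
```

View pics/s10.png

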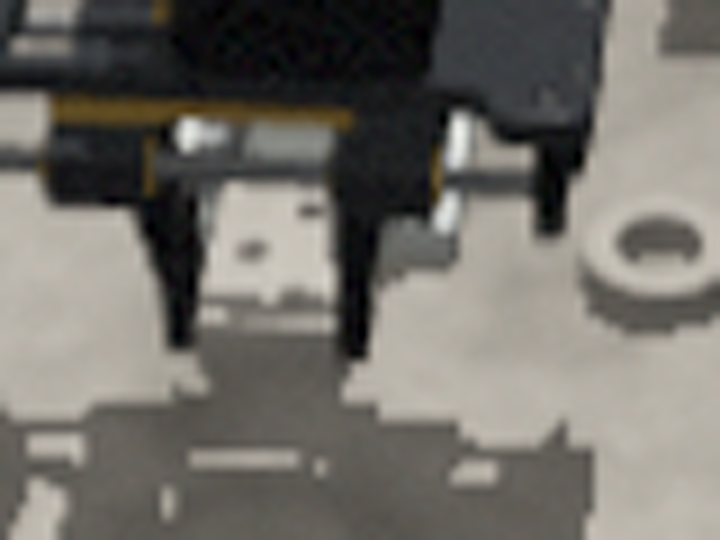

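View pics/w10.png

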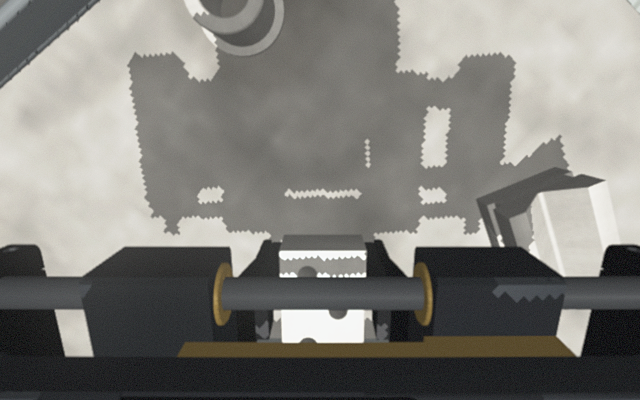

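The insert hasn't slipped in the grip: its tail edge is still at row 250, as before. I'll advance higher over the floor lip, lower to feel the floor, then slide.

Request:
jog_arm(targets=[[0.2, 5, -1, 0, 0, 0, 0], [0.2, 5, 0, 0, 0, 0, 0], [0.2, 5, 0, 0, 0, 0, 0], [0.2, 0, 0, 0, 0, 0, 0], [0.2, 0, 0, 0, 0, 0, 0]])

```text
time_s: 17.3
tool_pos: [0.5177, -0.047, 0.0431]
tcp_rot: [-1.508, -0.517, 0.517]
ft_force: [-0.1, -0.5, -2.4]
width: 0.0397
```

Run:
```python
from h import *
hf()
```

```text
TCP holder frame mm x,y,z -84.64 0.67 43.06 Fx,y,z -0.4 -0.3 -2.4 jaw err deg 0.02790220381584163 w 0.03970433162874991 t 17.3
```

Free at head x≈-33. Lowering to feel the floor.

Request:
jog_arm(targets=[[0.2, 0, 1.5, 0, 0, 0, 0], [0.2, 0, 0, 0, 0, 0, 0]])

```text
time_s: 17.55
tool_pos: [0.5178, -0.0471, 0.0417]
tcp_rot: [-1.508, -0.517, 0.517]
ft_force: [0.3, 0.6, -1.7]
width: 0.0398
```

Request:
jog_arm(targets=[[0.2, 0, 1, 0, 0, 0, 0], [0.2, 0, 0, 0, 0, 0, 0]])

```text
time_s: 17.8
tool_pos: [0.5178, -0.0472, 0.041]
tcp_rot: [-1.508, -0.517, 0.517]
ft_force: [-2.7, -0.6, 3.0]
width: 0.04
```

Request:
jog_arm(targets=[[0.2, 0, 1, 0, 0, 0, 0], [0.2, 0, 0, 0, 0, 0, 0]])

```text
time_s: 18.05
tool_pos: [0.5177, -0.0474, 0.0399]
tcp_rot: [-1.508, -0.516, 0.517]
ft_force: [-3.5, -1.7, 4.8]
width: 0.0394
```

The nose touched at TCP z≈41 mm, so it droops about 3 mm. Pressing down gently levels it in the grip.

Request:
jog_arm(targets=[[0.2, 0, 1, 0, 0, 0, 0], [0.2, 0, 1, 0, 0, 0, 0], [0.2, 0, 0, 0, 0, 0, 0]])

```text
time_s: 18.42
tool_pos: [0.5174, -0.0477, 0.0377]
tcp_rot: [-1.509, -0.516, 0.517]
ft_force: [-4.0, -1.9, 5.2]
width: 0.0399
```

Run:
```python
from h import *
hf()
im=ctrl.grab_frame("wrist");cv2.imwrite("pics/w11.png",im[:,:,::-1])
im=ctrl.grab_frame("scene");c=im[180:240,270:350];cv2.imwrite("pics/s11.png",cv2.resize(c[:,:,::-1],None,fx=9,fy=9,interpolation=cv2.INTER_CUBIC))
```

```text
TCP holder frame mm x,y,z -85.3 0.4 37.72 Fx,y,z -4.3 0.9 5.2 jaw err deg -0.006637729508980783 w 0.03989386935950847 t 18.425
```

View pics/s11.png

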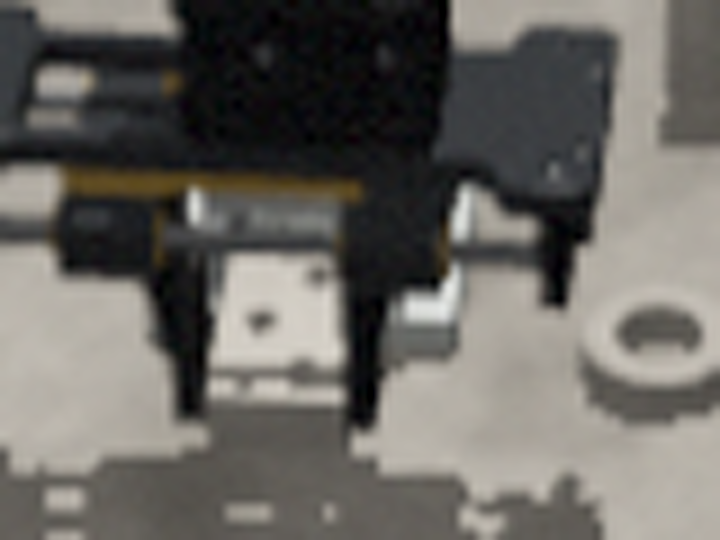

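View pics/w11.png

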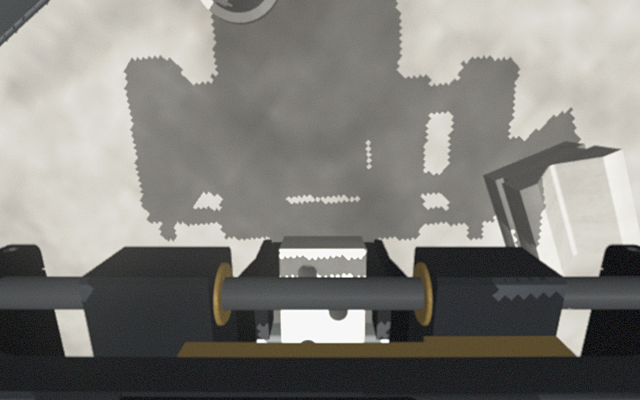

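Levelled (Fz 5 N). Sliding forward in small rows.

Request:
jog_arm(targets=[[0.2, 3, -0.4, 0, 0, 0, 0], [0.2, 3, 0, 0, 0, 0, 0], [0.2, 0, 0, 0, 0, 0, 0]])

```text
time_s: 18.9
tool_pos: [0.5228, -0.0439, 0.0383]
tcp_rot: [-1.509, -0.517, 0.517]
ft_force: [-4.0, -2.2, 5.4]
width: 0.04
```

```bash
python3 -c "
from h import *
hf()"
```

```text
TCP holder frame mm x,y,z -78.72 0.07 38.32 Fx,y,z -4.5 0.7 5.4 jaw err deg 0.006549638626125898 w 0.039979492481128 t 18.9
```

Request:
jog_arm(targets=[[0.2, 4, -0.3, 0.3, 0, 0, 0], [0.2, 4, 0, 0, 0, 0, 0], [0.2, 0, 0, 0, 0, 0, 0]])

```text
time_s: 19.27
tool_pos: [0.5287, -0.0393, 0.0389]
tcp_rot: [-1.509, -0.516, 0.517]
ft_force: [-4.4, -3.9, 8.4]
width: 0.04
```

```bash
python3 -c "
from h import *
hf()"
```

```text
TCP holder frame mm x,y,z -71.26 0.04 38.87 Fx,y,z -5.9 -0.4 8.4 jaw err deg -0.009739571334151265 w 0.04000303157740063 t 19.275
```

Request:
jog_arm(targets=[[0.2, 4, -0.5, 0, 0, 0, 0], [0.2, 4, 0, 0, 0, 0, 0], [0.2, 0, 0, 0, 0, 0, 0]])

```text
time_s: 19.65
tool_pos: [0.5346, -0.035, 0.0395]
tcp_rot: [-1.51, -0.515, 0.518]
ft_force: [-6.5, -4.7, 11.5]
width: 0.0395
```

```bash
python3 -c "
from h import *
hf()"
```

```text
TCP holder frame mm x,y,z -63.95 -0.17 39.54 Fx,y,z -8.0 0.3 11.5 jaw err deg -0.027504353351943678 w 0.039481684257660334 t 19.65
```

Request:
jog_arm(targets=[[0.2, 3, -1, 0, 0, 0, 0], [0.2, 3, 0, 0, 0, 0, 0], [0.2, 0, 0, 0, 0, 0, 0]])

```text
time_s: 20.02
tool_pos: [0.5397, -0.0306, 0.0402]
tcp_rot: [-1.509, -0.516, 0.517]
ft_force: [-4.8, -3.9, 8.4]
width: 0.04
```

```bash
python3 -c "
from h import *
hf();show()"
```

```text
TCP holder frame mm x,y,z -57.18 0.21 40.25 Fx,y,z -6.2 -0.2 8.4 jaw err deg 0.003935253599649968 w 0.03999060896957623 t 20.025
t 20.025 p [ 0.5397 -0.0306  0.0402] q [-0.55  0.33  0.64  1.95 -0.24  0.94  2.44] F [-4.8 -3.9  8.4] w 0.04
R [[0.79, -0.001, -0.613], [0.613, -0.001, 0.79], [-0.001, -1.0, -0.001]]
```

Request:
jog_arm(targets=[[0.2, 4, 0, 0, 0, 0, 0], [0.2, 4, 0, 0, 0, 0, 0], [0.2, 3, 0, 0, 0, 0, 0], [0.2, 0, 0, 0, 0, 0, 0]])

```text
time_s: 20.52
tool_pos: [0.546, -0.0263, 0.0408]
tcp_rot: [-1.509, -0.51, 0.521]
ft_force: [-13.5, -8.3, 20.8]
width: 0.0397
```

Run:
```python
from h import *
hf()
im=ctrl.grab_frame("wrist");cv2.imwrite("pics/w12.png",im[:,:,::-1])
im=ctrl.grab_frame("scene");c=im[170:230,270:350];cv2.imwrite("pics/s12.png",cv2.resize(c[:,:,::-1],None,fx=9,fy=9,interpolation=cv2.INTER_CUBIC))
```

```text
TCP holder frame mm x,y,z -49.61 -0.29 40.84 Fx,y,z -15.7 1.7 20.8 jaw err deg -0.06766342447667739 w 0.039721646397107103 t 20.525
```

View pics/s12.png

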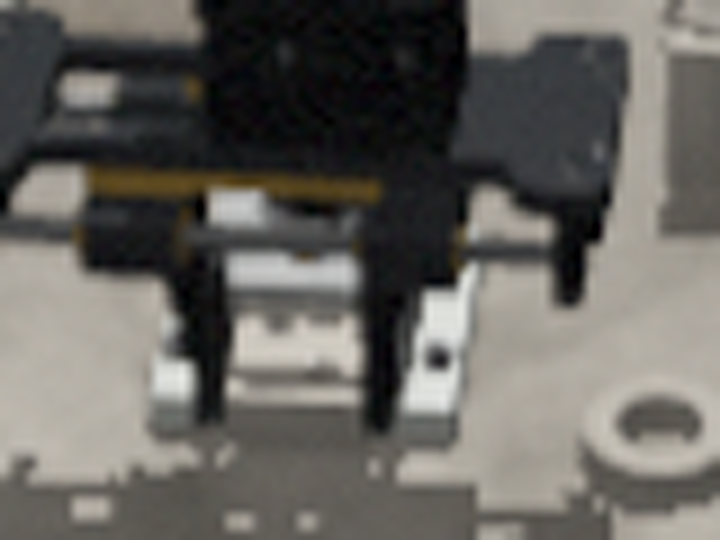

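View pics/w12.png

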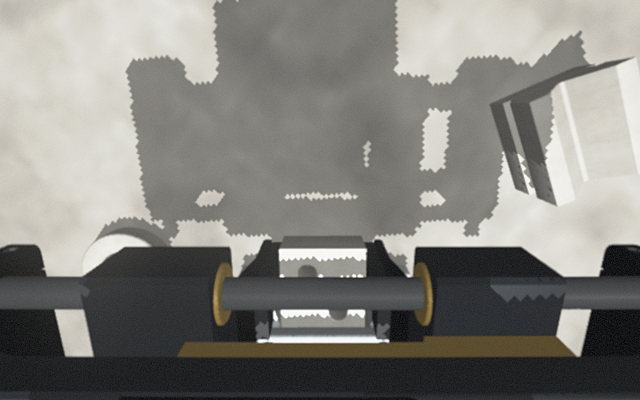

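The insert's nose is well inside the channel and its tail is about 27 mm proud. Its centre is over the channel floor, so I'll release it (it settles flat) and push with shut fingers from behind.

Request:
jog_arm(targets=[[0.7, 0, -1, 0, 0, 0, 0], [0.7, 0, 0, 0, 0, 0, 0], [0.7, 0, 0, 0, 0, 0, 0], [0.7, -40, 0, 0, 0, 0, 0], [0.7, 0, 0, 0, 0, 0, 0], [0, 0, 0, 0, 0, 0, 0], [0, 0, 0, 0, 0, 0, 0], [0, 0, 0, 0, 0, 0, 0], [0, 0, 0, 0, 0, 0, 0], [0, 0, 0, 0, 0, 0, 0]])

```text
time_s: 21.88
tool_pos: [0.517, -0.0472, 0.0408]
tcp_rot: [-1.508, -0.517, 0.517]
ft_force: [-0.1, -1.0, -0.7]
width: 0.0186
```

Run:
```python
from h import *
hf()
im=ctrl.grab_frame("scene");c=im[170:230,270:350];cv2.imwrite("pics/s13.png",cv2.resize(c[:,:,::-1],None,fx=9,fy=9,interpolation=cv2.INTER_CUBIC))
```

```text
TCP holder frame mm x,y,z -85.31 0.97 40.83 Fx,y,z -0.7 -0.7 -0.7 jaw err deg 0.03537383969725738 w 0.01864801116381617 t 21.875
```

View pics/s13.png

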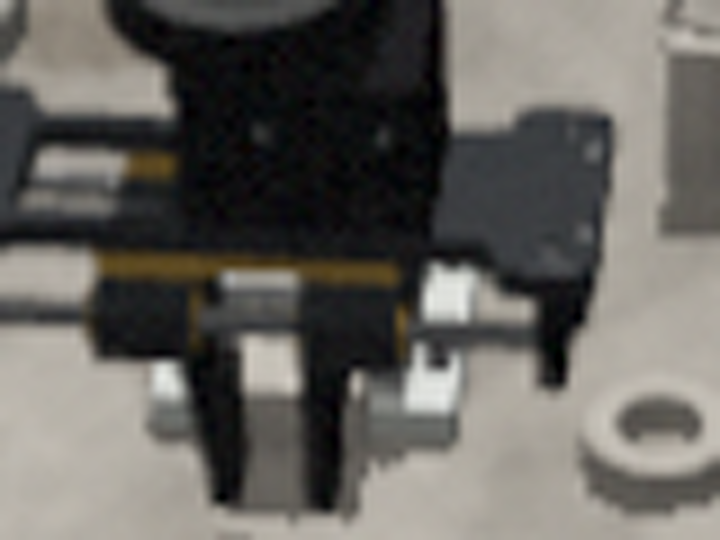

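The insert stays in place, and the fingers are closing behind it. I'll push.

Request:
jog_arm(targets=[[0, 0, 2.5, -0.5, 0, 0, 0], [0, 0, 0, 0, 0, 0, 0], [0, 5, 0, 0, 0, 0, 0], [0, 5, 0, 0, 0, 0, 0], [0, 5, 0, 0, 0, 0, 0], [0, 5, 0, 0, 0, 0, 0], [0, 5, 0, 0, 0, 0, 0], [0, 0, 0, 0, 0, 0, 0]])

```text
time_s: 22.92
tool_pos: [0.5375, -0.0319, 0.0383]
tcp_rot: [-1.508, -0.518, 0.516]
ft_force: [-0.2, 0.7, 0.3]
width: 0.0007
```

Run:
```python
from h import *
hf()
im=ctrl.grab_frame("scene");c=im[170:230,270:350];cv2.imwrite("pics/s14.png",cv2.resize(c[:,:,::-1],None,fx=9,fy=9,interpolation=cv2.INTER_CUBIC))
```

```text
TCP holder frame mm x,y,z -59.68 0.54 38.31 Fx,y,z 0.3 0.6 0.3 jaw err deg 0.05225234573221371 w 0.000653503494483157 t 22.925
```

View pics/s14.png

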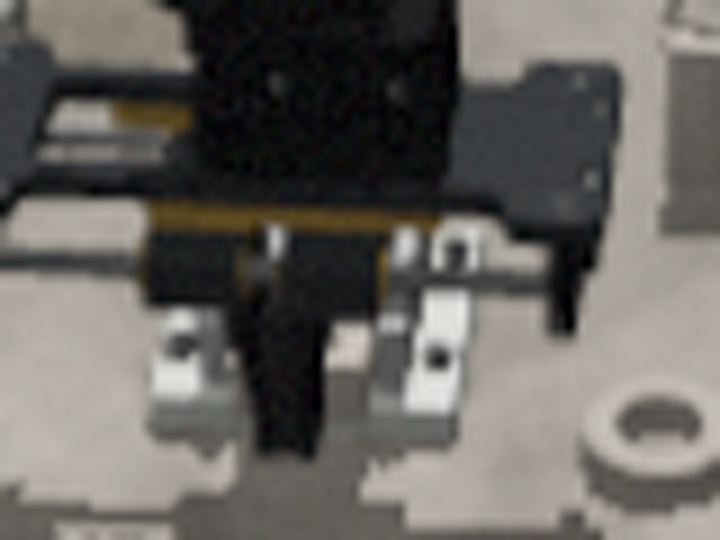

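Request:
jog_arm(targets=[[0, 5, 0, 0, 0, 0, 0], [0, 5, 0, 0, 0, 0, 0], [0, 3, 0, 0, 0, 0, 0], [0, 0, 0, 0, 0, 0, 0]])

```text
time_s: 23.48
tool_pos: [0.5478, -0.0239, 0.0384]
tcp_rot: [-1.508, -0.518, 0.516]
ft_force: [0.1, 0.2, -0.7]
width: 0.0005
```

Request:
jog_arm(targets=[[0, 2, 0, 0, 0, 0, 0], [0, 0, 0, 0, 0, 0, 0]])

```text
time_s: 23.72
tool_pos: [0.5488, -0.0233, 0.0384]
tcp_rot: [-1.508, -0.517, 0.517]
ft_force: [-2.1, -0.9, 1.2]
width: 0.0005
```

```bash
python3 -c "
from h import *
hf()"
```

```text
TCP holder frame mm x,y,z -45.51 0.41 38.38 Fx,y,z -2.2 0.5 1.2 jaw err deg 0.02152534896717384 w 0.0005145722993676636 t 23.725
```

Request:
jog_arm(targets=[[0, 1.5, 0, 0, 0, 0, 0], [0, 0, 0, 0, 0, 0, 0]])

```text
time_s: 23.98
tool_pos: [0.549, -0.0231, 0.0383]
tcp_rot: [-1.508, -0.515, 0.518]
ft_force: [-4.6, -1.8, 3.8]
width: 0.0002
```

Request:
jog_arm(targets=[[0, 1.5, 0, 0, 0, 0, 0], [0, 0, 0, 0, 0, 0, 0]])

```text
time_s: 24.22
tool_pos: [0.5491, -0.0231, 0.0381]
tcp_rot: [-1.508, -0.512, 0.52]
ft_force: [-6.6, -4.2, 6.6]
width: 0.0002
```

Run:
```python
from h import *
hf()
im=ctrl.grab_frame("scene");c=im[170:230,270:350];cv2.imwrite("pics/s15.png",cv2.resize(c[:,:,::-1],None,fx=9,fy=9,interpolation=cv2.INTER_CUBIC))
```

```text
TCP holder frame mm x,y,z -45.16 0.4 38.15 Fx,y,z -7.8 0.8 6.6 jaw err deg -0.036491907116968036 w 0.00016465669616216085 t 24.225
```

View pics/s15.png

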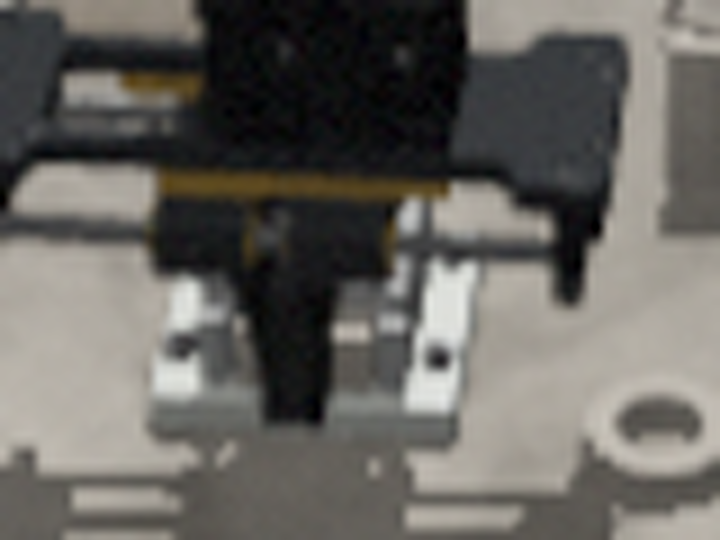

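Firm resistance begins at TCP x≈-45. I'll push a little harder, then back off and measure the tail's overhang.

Request:
jog_arm(targets=[[0, 2, 0, 0, 0, 0, 0], [0, 2, 0, 0, 0, 0, 0], [0, 0, 0, 0, 0, 0, 0]])

```text
time_s: 24.65
tool_pos: [0.5493, -0.0231, 0.0378]
tcp_rot: [-1.508, -0.506, 0.524]
ft_force: [-14.9, -8.6, 12.4]
width: 0.0005
```

```bash
python3 -c "
from h import *
hf()"
```

```text
TCP holder frame mm x,y,z -45.0 0.27 37.8 Fx,y,z -17.1 2.4 12.4 jaw err deg -0.12140802127386507 w 0.00045964896272914727 t 24.65
```

Request:
jog_arm(targets=[[0, -20, 0, 0, 0, 0, 0], [0, -20, -20, 0, 0, 0, 0], [0, 0, -62, 0, 0, 0, 0], [0, 0, -62, 0, 0, 0, 0], [0.5, 40, -40, 0, 0, 0, 0], [0.5, 55, 0, 0, 0, 0, 0], [0.5, 0, 0, 0, 0, 0, 0], [0.5, 0, 0, 0, 0, 0, 0]])

```text
time_s: 25.65
tool_pos: [0.5974, 0.0146, 0.2218]
tcp_rot: [-1.509, -0.517, 0.517]
ft_force: [0.0, -0.5, -0.2]
width: 0.0328
```

Run:
```python
from h import *
hf()
m=ctrl.camera_model("wrist");im=ctrl.grab_frame("wrist");np.savez("w16.npz",im=im,**m)
cv2.imwrite("pics/w16.png",im[:,:,::-1])
c=im[100:250,240:400];cv2.imwrite("pics/w16c.png",cv2.resize(c[:,:,::-1],None,fx=4,fy=4,interpolation=cv2.INTER_CUBIC))
im=ctrl.grab_frame("scene");c=im[170:230,270:350];cv2.imwrite("pics/s16.png",cv2.resize(c[:,:,::-1],None,fx=9,fy=9,interpolation=cv2.INTER_CUBIC))
```

```text
TCP holder frame mm x,y,z 16.12 0.52 221.75 Fx,y,z -0.3 -0.5 -0.2 jaw err deg 0.03954589833232092 w 0.0328038363341082 t 25.65
```

View pics/s16.png

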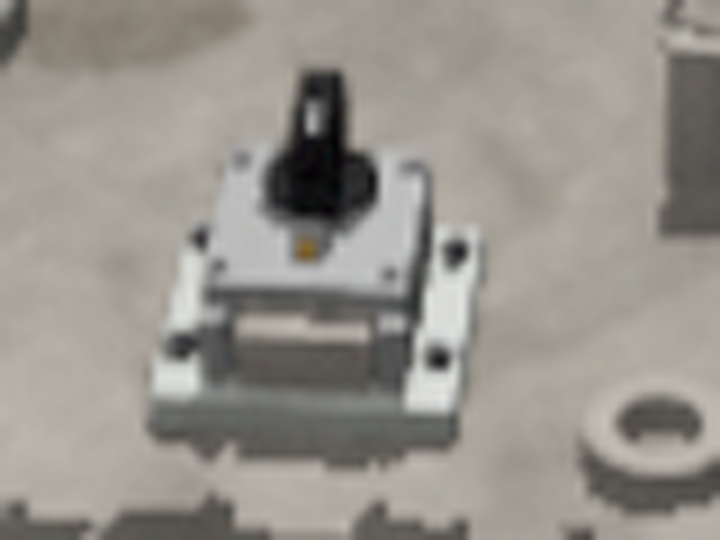

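View pics/w16c.png

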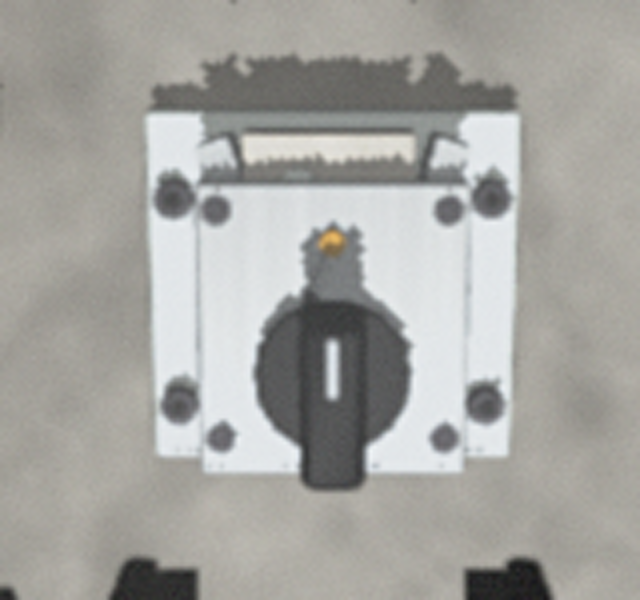

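The insert sits squarely in the channel: tail edge at crop y≈132, roof front edge y≈185, base edge y≈112. I'll work out the tail position.

Run:
```python
from h import *
d=np.load("w16.npz");m={k:d[k] for k in d.files if k!="im"};im=d["im"]
L=lambda p:(240+(p[0]+.5)/4-.5,100+(p[1]+.5)/4-.5)
g=im.mean(2);print(g[122:150,320].round())
al=np.radians(37.8);X=np.array([np.cos(al),np.sin(al)]);Y=np.array([-X[1],X[0]]);O=np.array([.585,.0043])
def r(n,p,z):
    c=cast(m,[L(q) for q in p],z)[:,:2]-O;print(n,(c@X*1000).round(1),(c@Y*1000).round(1))
r("tail",[(243,132),(415,132)],.036)
r("walls front",[(200,148),(240,132),(462,148),(424,132)],.039)
r("roof front",[(200,185),(464,185)],.047);r("roof back",[(203,471),(463,471)],.047)
r("base front",[(147,112),(520,112)],.014)
r("bar back end top",[(302,489),(364,489)],.083)
r("bar front end top",[(302,305),(364,305)],.083)
r("dot",[(332,242)],.047)
```

```text
[103. 102. 104. 100. 102. 102. 130. 146. 149. 133.  98. 146. 216. 223.
 221. 220. 203. 162. 128. 120. 123. 121. 115. 116. 166. 216. 218. 218.]
tail [-33.4 -33.4] [-20.3  18.8]
walls front [-30.  -33.6 -30.1 -33.6] [-29.9 -20.8  29.3  20.6]
roof front [-22.6 -22.7] [-29.4  29.2]
roof back [43.9 43.8] [-30.2  30.7]
base front [-36.6 -36.7] [-44.8  45.3]
bar back end top [36.5 36.5] [-6.3  6.6]
bar front end top [-2.4 -2.4] [-6.1  6.4]
dot [-9.9] [-0.1]
```

The insert is home: tail measured at x=-33.4 (expected -33), roof edge check -22.6 (expected -23), in line, and it stopped firmly at 17 N. Now the knob: the bar centre is near my TCP line and the jaws are already square to it. Descending.

Request:
jog_arm(targets=[[0.5, 3, 40, 0, 0, 0, 0], [0.5, 0, 50, 0, 0, 0, 0], [0.5, 0, 35, 0, 0, 0, 0], [0.5, 0, 20, 0, 0, 0, 0], [0.5, 0, 0, 0, 0, 0, 0], [0.5, 0, 0, 0, 0, 0, 0]])

```text
time_s: 26.5
tool_pos: [0.6013, 0.0164, 0.0791]
tcp_rot: [-1.509, -0.519, 0.514]
ft_force: [0.1, 0.1, -0.9]
width: 0.0434
```

Run:
```python
from h import *
hf()
im=ctrl.grab_frame("wrist");cv2.imwrite("pics/w17.png",im[:,:,::-1])
```

```text
TCP holder frame mm x,y,z 20.31 -0.41 79.09 Fx,y,z 0.1 -0.0 -0.9 jaw err deg 0.006405865938660327 w 0.043350487601005946 t 26.5
```

View pics/w17.png

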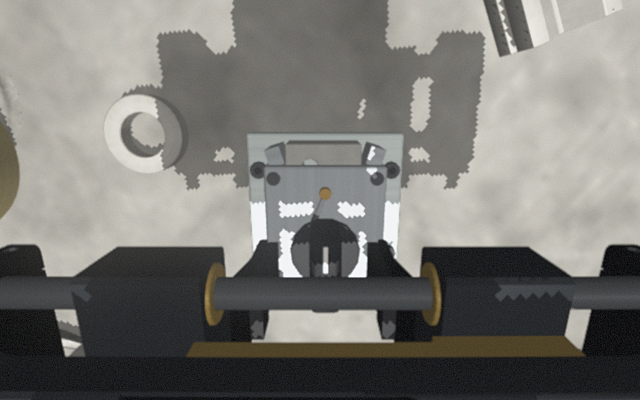

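The bar at (325,262) is centred between the fingers. I'll lower 4 mm and grip.

Request:
jog_arm(targets=[[0.5, -0.5, 4, 0.5, 0, 0, 0], [0.5, 0, 0, 0, 0, 0, 0], [0, 0, 0, 0, 0, 0, 0], [0, 0, 0, 0, 0, 0, 0], [0, 0, 0, 0, 0, 0, 0], [0, 0, 0, 0, 0, 0, 0]])

```text
time_s: 27.3
tool_pos: [0.6003, 0.017, 0.0745]
tcp_rot: [-1.508, -0.518, 0.515]
ft_force: [-0.3, 0.2, 5.3]
width: 0.0137
```

```bash
python3 -c "
from h import *
hf()"
```

```text
TCP holder frame mm x,y,z 19.89 0.68 74.5 Fx,y,z -0.1 0.3 5.3 jaw err deg 0.03200500432876652 w 0.013677649166793836 t 27.3
```

Gripped at 13.7 mm. Turning clockwise.

Request:
jog_arm(targets=[[0, 0, -1, 0, 0, 0.12, 0], [0, 0, 0, 0, 0, 0.16, 0], [0, 0, 0, 0, 0, 0.16, 0], [0, 0, 0, 0, 0, 0, 0]])

```text
time_s: 27.8
tool_pos: [0.6005, 0.0167, 0.0745]
tcp_rot: [-1.565, -0.176, 0.173]
ft_force: [3.9, -1.0, -2.3]
width: 0.0139
```

```bash
python3 -c "
from h import *
hf();s,_=show();print(s['moment'])"
```

```text
TCP holder frame mm x,y,z 19.79 0.29 74.54 Fx,y,z 2.4 -3.2 -2.3 jaw err deg -25.07148254385575 w 0.013859313785362601 t 27.8
t 27.8 p [0.6005 0.0167 0.0745] q [-0.66  0.42  0.72  1.79 -0.32  1.05  1.97] F [ 3.9 -1.  -2.3] w 0.0139
R [[0.975, 0.002, -0.22], [0.22, -0.001, 0.975], [0.002, -1.0, -0.001]]
[-0.09288521 -0.7850189   0.03680822]
```

Going well, with small forces. Continuing to the locked end.

Request:
jog_arm(targets=[[0, 0, 0, 0, 0, 0.16, 0], [0, 0, 0, 0, 0, 0.16, 0], [0, 0, 0, 0, 0, 0.16, 0], [0, 0, 0, 0, 0, 0.16, 0], [0, 0, 0, 0, 0, 0.16, 0], [0, 0, 0, 0, 0, 0.16, 0], [0, 0, 0, 0, 0, 0.15, 0], [0, 0, 0, 0, 0, 0, 0], [0, 0, 0, 0, 0, 0, 0]])

```text
time_s: 28.92
tool_pos: [0.6001, 0.0157, 0.0745]
tcp_rot: [-1.458, 0.69, -0.694]
ft_force: [3.3, -3.1, -2.6]
width: 0.0134
```

```bash
python3 -c "
from h import *
hf();s,_=show();print(s['moment'])"
```

```text
TCP holder frame mm x,y,z 18.89 -0.24 74.55 Fx,y,z 0.7 -4.5 -2.6 jaw err deg -88.59673579707984 w 0.013434535953965892 t 28.925
t 28.925 p [0.6001 0.0157 0.0745] q [-0.82  0.5   0.95  1.79 -0.46  1.08  0.97] F [ 3.3 -3.1 -2.6] w 0.0134
R [[0.632, 0.002, 0.775], [-0.775, -0.001, 0.632], [0.002, -1.0, 0.0]]
[-0.90168305 -0.89097716 -0.02830614]
```

Turned 88.6°. I'll release, rise straight up and check.

Request:
jog_arm(targets=[[0.5, 0, 0, 0, 0, 0, 0], [0.5, 0, 0, 0, 0, 0, 0], [0.5, 0, 0, 0, 0, 0, 0], [0.5, 0, -40, 0, 0, 0, 0], [0.5, 0, -60, 0, 0, 0, 0], [0.5, -30, -50, 0, 0, 0, 0], [0.5, 0, 0, 0, 0, 0, 0], [0.5, 0, 0, 0, 0, 0, 0]])

```text
time_s: 29.92
tool_pos: [0.5798, 0.0405, 0.2234]
tcp_rot: [-1.457, 0.695, -0.692]
ft_force: [-0.7, -0.1, -0.6]
width: 0.0434
```

Run:
```python
from h import *
hf()
m=ctrl.camera_model("wrist");im=ctrl.grab_frame("wrist");np.savez("w18.npz",im=im,**m)
cv2.imwrite("pics/w18.png",im[:,:,::-1])
im=ctrl.grab_frame("scene");cv2.imwrite("pics/s18f.png",im[:,:,::-1]);c=im[170:230,270:350];cv2.imwrite("pics/s18.png",cv2.resize(c[:,:,::-1],None,fx=9,fy=9,interpolation=cv2.INTER_CUBIC))
```

```text
TCP holder frame mm x,y,z 18.07 31.84 223.44 Fx,y,z -0.6 0.3 -0.6 jaw err deg -88.70345840188732 w 0.04341211464422698 t 29.925
```

View pics/s18.png

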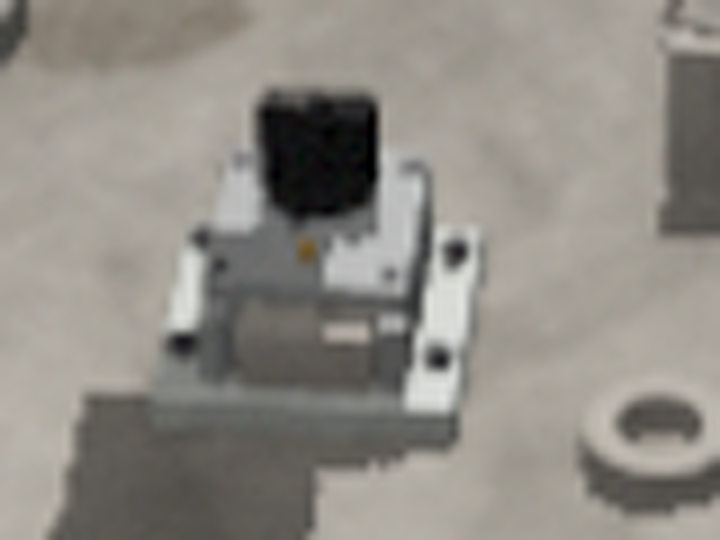

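View pics/w18.png

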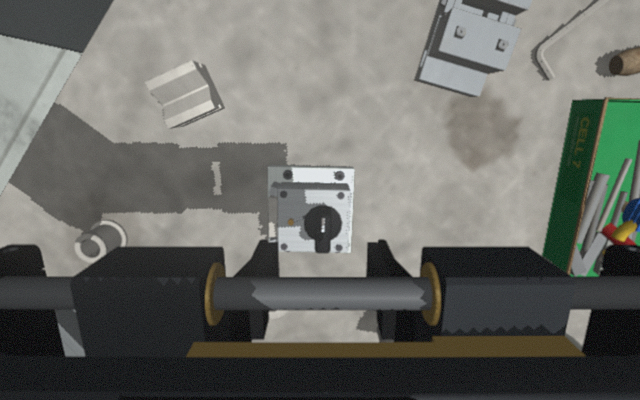

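View pics/s18f.png

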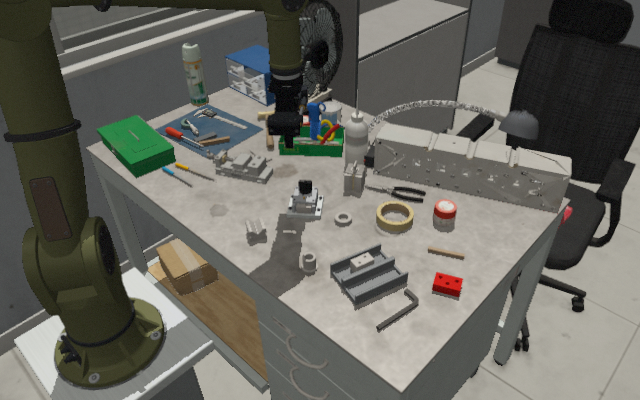

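The views show the bar now across the holder (vertical in the wrist view at (322,230), broadside in the scene crop). The insert's tail is unchanged at crop (300,345), the bystanders and small block are in place, and the arm is clear. Handing in.

Run:
```python
from h import *
d=np.load("w18.npz");m={k:d[k] for k in d.files if k!="im"};im=d["im"]
g=im.mean(2);b=((g<60)).astype(np.uint8);b[:,:305]=0;b[:,342:]=0;b[:204]=0;b[254:]=0
cs,_=cv2.findContours(b,cv2.RETR_EXTERNAL,cv2.CHAIN_APPROX_NONE);c=max(cs,key=cv2.contourArea)
print("dark blob",cv2.boundingRect(c))
w=cast(m,[(324,212),(323,250)],.083)[:,:2];v=w[1]-w[0];print("bar angle rel holder x",np.degrees(np.arctan2(v[1],v[0]))-37.8)
print(ctrl.close_job())
```

```text
dark blob (305, 206, 35, 46)
bar angle rel holder x -90.05017517726797
the job is handed in; nothing more can be done
None
```

I moved the wide three-bore insert into the holder until it was home against the stop, then turned the lock knob clockwise to locked. The job was handed in at about 30 s of the 72 s; no verdict is reported.

**How it went:**
- I lifted the insert by its ends, set it down in front of the mouth and regripped it by its sides.
- On the first try the drooping nose hit the holder's front edge at about 21 N. I backed off, levelled the insert on the channel floor and slid it in.
- I pushed it the rest of the way with shut fingers until it stopped firmly, at about 17 N.

**Last checks:**
- **Insert:** before the knob was turned, the tail measured 33.4 mm to -x of the holder's origin (33 when home), in line with the channel. After locking I compared it only by eye in the scene picture; it looked unmoved.
- **Knob:** the gripper had turned 88.6° when I let go. The bar then measured about 90° to the holder's axis, from two hand-picked pixels.
- **Surroundings:** the small block and the bystanders looked unmoved in the last scene picture, and the gripper was clear of everything.

**Disagreements:** camera and arm positions differed by about 0.4 mm sideways. The knob's bar looked 39 mm long (36 given), with its centre about 3 mm short of the stated axis. I gripped at the stated position.

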